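# Prop the parts washer open

### The job

Open the lid of the parts washer and prop it: lift the lid until it stays up by itself, swing the prop rod up out of its clip, and ease the lid down until the rod's end sits fully home in the slot under the lid and carries it. Do not let the lid drop, and leave the other things on the bench and in the tub where they are.

Things in the scene. Friction and masses are not known exactly. Their poses are not given: they have to be found in the camera images.
- washer: Bench parts washer, drained, with a hinged clear lid in an aluminium frame: an open cream sheet-steel tub 220 mm deep (x) by 360 mm long (y), rim 95 mm above the bench, fixed to the bench. Origin: centre of its underside on the bench; its x points from the front (bar side) to the hinge side, y along its length, z up. A draining shelf lies at height 36 mm inside.
- washer_lid (a joint): Angle of the lid (rad). 0 shut, grows as it opens, stop at 1.3. Hinge axis along the washer's y at x = +105, z = 95 mm in the washer's frame (point lid_hinge). The lid weighs about 0.6 kg and its hinges are stiff: let go above about 1.23 it stays up by itself, below about 1.15 it sinks shut unless propped. Fully propped it stands at 0.95.
- lid_hinge (a point): Mid-point of the lid's hinge axis; axes as the washer's.
- lid_bar (a point): Centre of the lid's round steel bar handle: 12 mm thick, 120 mm long along y, 256 mm from the hinge axis and 5 mm below the underside of the lid's skin; 26 mm clear of the lid's front edge. Turns with the lid; the bar may turn in the fingers.
- prop_rod (a joint): Angle of the prop rod (rad). 0 lying level in its clip, pointing to the hinge side; grows as it swings up about its pivot, to 1.5. A stiff pivot holds it wherever it is left. In the slot it stands at 0.62, give or take 0.07. If its end stands on the catch's face beside the slot, the lid stays at 1.07 to 1.12; slide the end along the face and the lid drops onto it at the slot.
- rod_pivot (a point): Pivot of the prop rod, inside the tub at the front wall: washer frame x = -85, y = +115, z = 75 mm. Pivot axis along the washer's y, so the rod swings in an upright plane.
- rod_sleeve (a point): Centre of the rod's black grip sleeve (12 mm thick, 54 mm long), 75 mm from the pivot; the rod is straight 8 mm steel. Site x points along the rod from pivot to free end. A sprung clip on a foot grips the rod 155 mm from the pivot and lets go at an upward pull of a few newtons on the sleeve. The tub's side wall is 60 mm from the rod.
- rod_tip (a point): Free round end of the prop rod, 166 mm from its pivot.
- catch_mid (a point): Middle of the adjusting range of the steel catch under the lid, in the rod's swing plane, 94 mm from the hinge axis, on its flat face (12 mm below the lid's skin). The slot, 14 mm square, lets the rod's end through to the skin, 12 mm deep. The catch is bolted on adjustably: its slot's centre lies up to 8 mm from here along the lid; the face reaches 43 mm from it to the hinge, 31 to the front.
- basket: Bystander: steel wire basket 100 x 110 x 40 mm in the tub, away from the rod. Origin under its centre.
- watch_in_basket: Bystander: steel watch case, 40 mm across, in the basket.
- watch_on_bench: Bystander: steel watch case, 40 mm across, on the bench.
- dust_brush: Bystander: flat brush 210 x 50 x 18 mm lying beside the washer.
- jar: Bystander: glass jar with black cap, 68 mm across, 95 mm high, beside the washer.
- parts_box: Bystander: clear box 130 x 110 x 50 mm with watch parts.
- loupe: Bystander: black eye loupe, 36 mm across, 34 mm high.

How it is judged:
On the way, in this order (a step that is already met when the one before it is completed fails the run):
1. the lid is lifted high, past the propped angle (value of joint washer_lid above 1.12 rad), for 0.2 s.
2. the rod is out of its clip and swung up while the lid is still above it (value of joint washer_lid above 1.02 rad and value of joint prop_rod above 0.3 rad), for 0.2 s.
At the end, for the whole second after the job is handed in: The lid rests still on the prop rod at 0.90 to 1.00 rad, with the rod at 0.53 to 0.71 rad, its end through the slot of the catch (value of joint washer_lid between 0.9 and 1 rad and value of joint prop_rod between 0.53 and 0.71 rad and not (velocity of joint washer_lid above 0.05 rad/s) and not (velocity of joint washer_lid below -0.05 rad/s)); the robot touches nothing.
It fails at once if the lid is let drop (it falls faster than 2 rad/s) (velocity of joint washer_lid below -2 rad/s).
It fails at once if a bystander is pushed more than 40 mm (distance of any of basket, watch_in_basket, watch_on_bench, dust_brush, jar, parts_box, loupe from where it was at the start of the episode above 0.04 m).
It also fails if it takes over 72 s, if anything falls off the work surface, if the arm or the gripper's body presses on something with over 40 N, if the wrist force passes 120 N, or if a joint passes its speed limit or range.

### The arm

A 6-joint arm with a two-finger parallel gripper is mounted at the origin on the work surface. World frame = base frame: x ahead of the robot, y to its left, z up, the work surface at z = 0. Lengths are in m, angles in rad, forces in N, time in s.
With the tool pointing down it reaches from about 0.25 to 0.725 m from the base axis. Payload 4 kg.
Tool frame: the origin (TCP) lies at the very end of the fingers, on their centre line; the grasp point (between the pads) lies 19 mm behind it; x points along the fingers, y is the direction in which the jaws open and shut, and the axes are right-handed (so a half turn about x gives the same grasp; the last joint's range is limited). The gripper opens to 85 mm and grips with 20 to 120 N. Pads are 22 mm wide; open, the fingers measure 114 mm over their backs; the gripper's body (76 mm by 85 mm) begins 54 mm behind the grasp point. The pads swing forward as they close: fully open they stand 13 mm farther back than shut.
Start: joints at [-1.298, 0.241, 0.005, 1.335, 0, 1.571], TCP at [0.135, -0.482, 0.231] pointing down, gripper open.
Joint ranges: [-2.72, 2.72], [-1.05, 1.87], [-1.09, 1.28], [-1.99, 2.15], [-1.42, 1.44], [-3.14, 3.14]. Speed limits (rad/s): [2.79, 2.79, 3.14, 3.14, 3.14, 3.14].

### API

Orientations are given as a unit quaternion [x, y, z, w].
In Python, from workcell import get_obs, camera, job_done gives the robot as it stands. The module is installed in compiled form; this text tells all that it offers.
- The arm moves only by the tool arm_command, never from a script. Its argument "motion" is a list of rows, each an object of numbers: "x", "y", "z": the shift along the tool's x, y, z in m; "roll": the turn about the tool's x in rad; "fingers": the opening, from 0 (shut) to 1 (fully open). A call has 1 to 20 rows; each row shifts and turns the pose as measured when the row begins, along the tool's axes as they then stand; what a row does not reach is not made up. A row lasts 1/12 s, in which the tool goes at most 41.7 mm and 7.16 degrees, less where a joint would pass 70% of its speed; a pose out of reach is approached as far as the arm can. A call is refused whole if a number of a shift passes 0.0417 or a number of a turn 0.125, either way. A call with a gripper value outside its range is refused whole. The fingers move at their own pace and stop on an object; the grip force is fixed at half the most. Time passes only in rows, so rows that do not move let the fingers close. It gives the time, the measured TCP pose, the force and the opening at its end, in the units of the state.
- get_obs(): the state, without advancing time (a new reading comes with each control period).
- camera(name): name is "side" or "top" or "wrist"; returns a dict with "frame" (384x512x3 uint8, red, green, blue), "intrinsics" (3x3 intrinsics, pixels), "rvec" (rotation vector, rad) and "tvec" (3), from world to camera coordinates, as OpenCV has them. Camera axes: x right, y down, z forward; pixel columns grow to the right and rows downward; lengths in m; the calibration is good to about 2 mm. A picture is of the moment at which its call begins. There is no depth.
- job_done(): hands the job in, once; it reports no verdict.
The state is a dict: "clock": time; "joint_pos": joint angles; "joint_vel": joint speeds; "tau": joint torques, N m; "eef_pos": TCP position; "tool_rot": TCP orientation; "ft_force": force on the tool from outside, world axes, zero at the start; "ft_torque": the same for the moment, N m; "grip_width": finger opening in m.
Only numpy, scipy, OpenCV 4.12 (cv2) and the standard library are available. Lean on these libraries where they do the work, as an engineer would, in place of code of your own. Each camera call takes 0.05 s, during which the arm holds its last target.

## Working session

There is one attempt and no reset: what is moved stays moved. The work goes in short steps, Python scripts to look and compute and a tool call to move; the robot and the scene stay as the last step left them, time stands still between calls to the robot, and variables do not carry over. Pictures are saved under pics/ and viewed, and the job is handed in when it is done.

Besides the shell and the picture viewer there is one more tool, called after "Call:" as a command line: name --argument value ..., lists and objects as JSON in quotes. arm_command: Moves the arm, as the interface text tells. Its arguments: {"type":"object","properties":{"motion":{"type":"array","items":{"type":"object","properties":{"x":{"type":"number"},"y":{"type":"number"},"z":{"type":"number"},"roll":{"type":"number"},"fingers":{"type":"number"}}}}},"required":["motion"]}

```bash
mkdir -p pics; cat > h.py <<'E'
import numpy as np, cv2
from workcell import get_obs, camera, job_done
from scipy.spatial.transform import Rotation as R
def snap(n,out):
    c=camera(n); cv2.imwrite('pics/'+out+'.png',cv2.cvtColor(c['frame'],cv2.COLOR_RGB2BGR)); return c
def ray(c,uv):
    Rm=cv2.Rodrigues(np.array(c['rvec'],float))[0]; t=np.array(c['tvec'],float).ravel()
    d=np.linalg.inv(np.array(c['intrinsics']))@np.array([uv[0],uv[1],1.0])
    return -Rm.T@t, Rm.T@d
def onz(c,uv,z):
    o,d=ray(c,uv); return o+d*(z-o[2])/d[2]
def proj(c,P):
    return cv2.projectPoints(np.array(P,float).reshape(-1,3),np.array(c['rvec'],float),np.array(c['tvec'],float),np.array(c['intrinsics'],float),None)[0].reshape(-1,2)
E
python3 - <<'E'
from h import *
import pickle
o=get_obs(); print(o)
d={n:snap(n,n+'0') for n in('side','top','wrist')}
pickle.dump(d,open('c0.pkl','wb'))
E
```

```text
{'clock': 0.0, 'joint_pos': array([-1.29797396e+00,  2.41451674e-01,  3.71345570e-03,  1.33517749e+00,
        1.32652151e-05,  1.57079802e+00]), 'joint_vel': array([ 0.00151271, -0.00080325, -0.00020684,  0.00133286, -0.00066568,
        0.00154578]), 'tau': array([-1.54068384e-03, -3.72315073e+01,  2.52410513e+01,  1.70477154e-02,
       -1.38930482e-04, -2.67469920e-05]), 'eef_pos': array([ 0.13455964, -0.4809003 ,  0.23038951]), 'tool_rot': array([-0.70044049, -0.09690074,  0.70063499, -0.09541476]), 'ft_force': array([0.1535419 , 0.32794609, 0.46934999]), 'ft_torque': array([0.02643278, 0.06230044, 0.01071057]), 'grip_width': 0.08545252375957803}
```

View pics/top0.png

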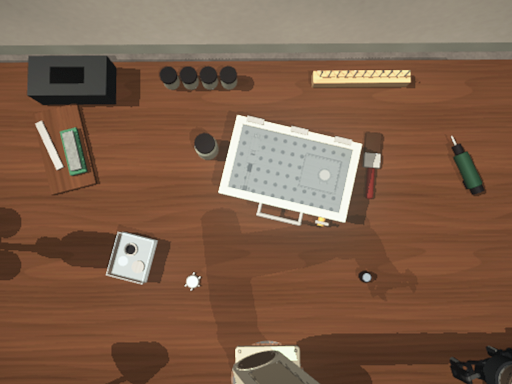

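View pics/side0.png

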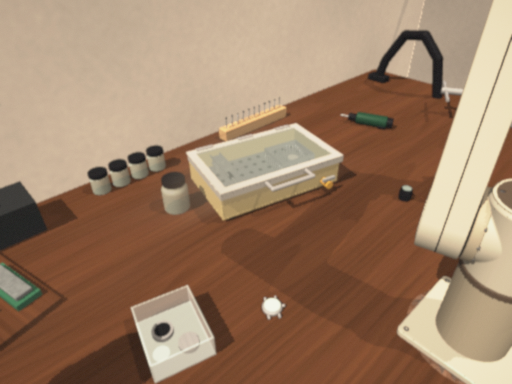

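View pics/wrist0.png

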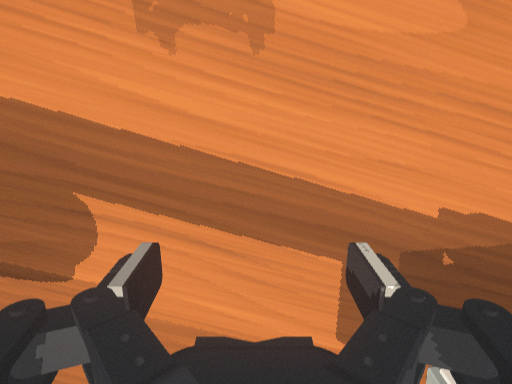

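```bash
python3 - <<'E'
import cv2
a=cv2.imread('pics/top0.png')[105:232,205:385]; cv2.imwrite('pics/t0z.png',cv2.resize(a,None,fx=4.4,fy=4.4,interpolation=cv2.INTER_CUBIC))
a=cv2.imread('pics/side0.png')[120:220,180:350]; cv2.imwrite('pics/s0z.png',cv2.resize(a,None,fx=4.7,fy=4.7,interpolation=cv2.INTER_CUBIC))
E
```

```text
(no output)
```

View pics/t0z.png

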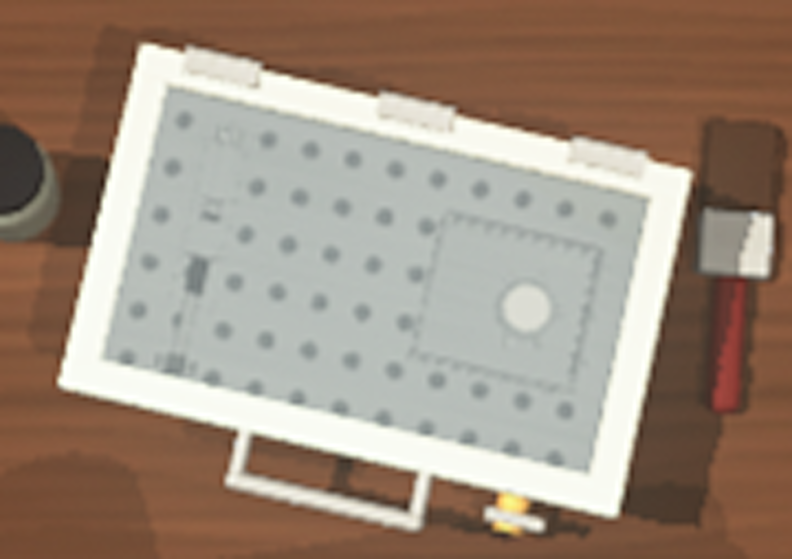

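View pics/s0z.png

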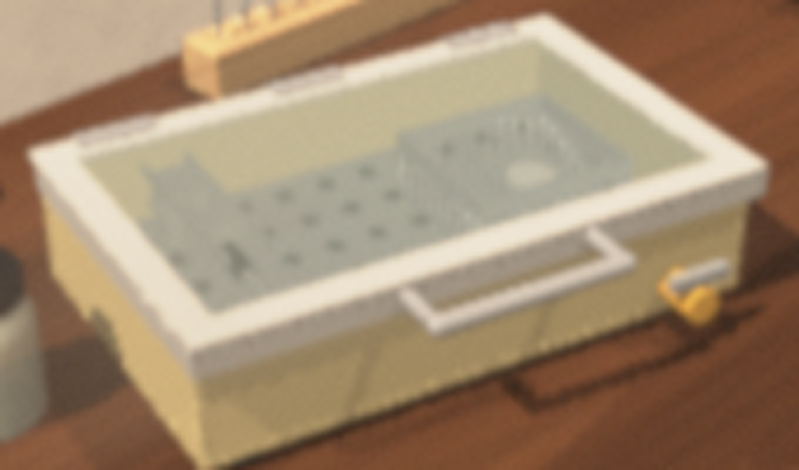

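```bash
python3 - <<'E'
from h import *
import pickle
d=pickle.load(open('c0.pkl','rb')); T=d['top'];S=d['side']
z=lambda u,v:(205+(u+.5)/4.4-.5,105+(v+.5)/4.4-.5)
s=lambda u,v:(180+(u+.5)/4.7-.5,120+(v+.5)/4.7-.5)
for n,p in dict(BL=(233,482),BR=(418,524),FL=(60,385),FR=(620,517),HL=(140,43),HR=(690,172)).items():
    print(n,[onz(T,z(*p),h).round(4) for h in(.09,.1,.105)])
def tri(a,b):
    o1,d1=ray(T,a);o2,d2=ray(S,b)
    A=np.c_[d1,-d2]; k=np.linalg.lstsq(A,o2-o1,rcond=None)[0]
    p,q=o1+d1*k[0],o2+d2*k[1]; return ((p+q)/2).round(4),np.linalg.norm(p-q).round(4)
print(tri(z(233,482),s(432,328)),tri(z(418,524),s(630,262)))
print('FL',tri(z(60,385),s(193,352)),'FR',tri(z(620,517),s(765,168)),'HL',tri(z(140,43),s(33,152)))
for n,c in d.items(): print(n,ray(c,(256,192)))
E
```

```text
BL [array([0.4867, 0.0246, 0.09  ]), array([0.4863, 0.0249, 0.1   ]), array([0.4861, 0.025 , 0.105 ])]
BR [array([ 0.4581, -0.0953,  0.09  ]), array([ 0.458, -0.094,  0.1  ]), array([ 0.4579, -0.0934,  0.105 ])]
FL [array([0.5511, 0.1368, 0.09  ]), array([0.5501, 0.1361, 0.1   ]), array([0.5497, 0.1357, 0.105 ])]
FR [array([ 0.4613, -0.227 ,  0.09  ]), array([ 0.4612, -0.2246,  0.1   ]), array([ 0.4611, -0.2233,  0.105 ])]
HL [array([0.778 , 0.0829, 0.09  ]), array([0.775 , 0.0826, 0.1   ]), array([0.7736, 0.0825, 0.105 ])]
HR [array([ 0.6884, -0.2795,  0.09  ]), array([ 0.6862, -0.2766,  0.1   ]), array([ 0.6851, -0.2752,  0.105 ])]
(array([0.4878, 0.0258, 0.0911]), np.float64(0.0034)) (array([ 0.4583, -0.095 ,  0.0915]), np.float64(0.0005))
FL (array([0.5502, 0.136 , 0.0981]), np.float64(0.0005)) FR (array([ 0.4628, -0.2241,  0.097 ]), np.float64(0.0039)) HL (array([0.7737, 0.0809, 0.0999]), np.float64(0.0044))
side (array([-0.04277391,  0.56926854,  0.62730986]), array([ 0.59734455, -0.55127362, -0.58250017]))
top (array([0.44198524, 0.0512406 , 1.23543909]), array([ 0.09422512, -0.01984114, -0.99565459]))
wrist (array([ 0.20316078, -0.46273721,  0.37201866]), array([-0.27682861, -0.08251865, -0.95742595]))
```

```bash
cat >> h.py <<'E'
psi=-0.2415
ex=np.array([np.cos(psi),np.sin(psi),0]);ey=np.array([-np.sin(psi),np.cos(psi),0])
BAR=np.array([.4725,-.0352,.0905])
ORG=BAR+ex*.151; ORG[2]=0
def W(x,y,z): return ORG+ex*x+ey*y+np.array([0,0,z])
def inW(p): q=np.array(p)-ORG; return np.array([q@ex,q@ey,q[2]])
def bar(th): # washer frame
    r,dn=.256,.005
    return W(.105-r*np.cos(th)-dn*np.sin(th),0,.095+r*np.sin(th)-dn*np.cos(th))
def st():
    o=get_obs(); M=R.from_quat(o['tool_rot']).as_matrix()
    print('t',round(o['clock'],2),'tcp',o['eef_pos'].round(4),'W',inW(o['eef_pos']).round(4),'F',o['ft_force'].round(1),'g',round(o['grip_width'],4),'q6',o['joint_pos'].round(2))
    yaw=np.arctan2(M[1,1],M[0,1]); print('yaw of tool y rel washer x',round(yaw-psi,4))
    return o,M
def to(P):
    o,M=st(); print('tool shift',(M.T@(np.array(P)-o['eef_pos'])).round(4))
E
python3 - <<'E'
from h import *
o,M=st(); print(M.round(3)); to(BAR)
E
```

```text
t 0.15 tcp [ 0.1346 -0.4811  0.2306] W [-0.3725 -0.5137  0.2306] F [ 0.5 -0.   0.3] g 0.0853 q6 [-1.3   0.24  0.    1.34 -0.    1.57]
yaw of tool y rel washer x -1.0565
[[-0.     0.269 -0.963]
 [ 0.002 -0.963 -0.269]
 [-1.    -0.002  0.   ]]
t 0.15 tcp [ 0.1346 -0.4811  0.2306] W [-0.3725 -0.5137  0.2306] F [ 0.5 -0.   0.3] g 0.0853 q6 [-1.3   0.24  0.    1.34 -0.    1.57]
yaw of tool y rel washer x -1.0565
tool shift [ 0.1406 -0.3381 -0.4456]
```

Call:
arm_command --motion '[{"roll": -0.125,"fingers": 0.28},{"roll": -0.125},{"roll": -0.125},{"roll": -0.125},{"roll": -0.125},{"roll": -0.125},{"roll": -0.125},{"roll": -0.125},{"roll": -0.056}]'

```text
schema error: expected keys x, y, z, roll, fingers
```

Call:
arm_command --motion '[{"z": -0.038,"y": 0.016},{"z": -0.038,"y": 0.016},{"z": -0.038,"y": 0.016},{"z": -0.038,"y": 0.016},{"z": -0.038,"y": 0.016},{"z": -0.038,"y": 0.016},{"z": -0.038,"y": 0.016},{"z": -0.038,"y": 0.016},{"z": -0.038,"y": 0.016},{"z": -0.038,"y": 0.016},{"z": -0.038,"y": 0.016},{"z": -0.038,"y": 0.016},{"z": -0.038,"y": 0.016},{}]'

```text
schema error: expected keys x, y, z, roll, fingers
```

```bash
python3 - <<'E'
from h import *
to(BAR+[0,0,-.012])
E
```

```text
t 0.15 tcp [ 0.1346 -0.4811  0.2306] W [-0.3725 -0.5137  0.2306] F [ 0.5 -0.   0.3] g 0.0853 q6 [-1.3   0.24  0.    1.34 -0.    1.57]
yaw of tool y rel washer x -1.0565
tool shift [ 0.1526 -0.3381 -0.4456]
```

All keys are needed in each row.

Call:
arm_command --motion '[{"x": 0,"y": 0,"z": 0,"roll": -0.125,"fingers": 0.28},{"x": 0,"y": 0,"z": 0,"roll": -0.125,"fingers": 0.28},{"x": 0,"y": 0,"z": 0,"roll": -0.125,"fingers": 0.28},{"x": 0,"y": 0,"z": 0,"roll": -0.125,"fingers": 0.28},{"x": 0,"y": 0,"z": 0,"roll": -0.125,"fingers": 0.28},{"x": 0,"y": 0,"z": 0,"roll": -0.125,"fingers": 0.28},{"x": 0,"y": 0,"z": 0,"roll": -0.125,"fingers": 0.28},{"x": 0,"y": 0,"z": 0,"roll": -0.125,"fingers": 0.28},{"x": 0,"y": 0,"z": 0,"roll": -0.056,"fingers": 0.28}]'

```text
clock: 0.9
eef_pos: [0.1339, -0.4785, 0.2269]
tool_rot: [0.556, 0.442, -0.553, 0.436]
ft_force: [0.1, -0.4, -0.2]
grip_width: 0.0238
```

```bash
python3 - <<'E'
from h import *
to(BAR+[0,0,-.012])
E
```

```text
t 0.9 tcp [ 0.1339 -0.4785  0.2269] W [-0.3738 -0.5114  0.2269] F [ 0.1 -0.4 -0.2] g 0.0238 q6 [-1.3   0.24 -0.    1.33  0.    0.5 ]
yaw of tool y rel washer x 0.0109
tool shift [ 0.1517  0.229  -0.5076]
```

Call:
arm_command --motion '[{"x": 0,"y": 0.016,"z": -0.036,"roll": 0.011,"fingers": 0.28},{"x": 0,"y": 0.016,"z": -0.036,"roll": 0,"fingers": 0.28},{"x": 0,"y": 0.016,"z": -0.036,"roll": 0,"fingers": 0.28},{"x": 0,"y": 0.016,"z": -0.036,"roll": 0,"fingers": 0.28},{"x": 0,"y": 0.016,"z": -0.036,"roll": 0,"fingers": 0.28},{"x": 0,"y": 0.016,"z": -0.036,"roll": 0,"fingers": 0.28},{"x": 0,"y": 0.016,"z": -0.036,"roll": 0,"fingers": 0.28},{"x": 0,"y": 0.016,"z": -0.036,"roll": 0,"fingers": 0.28},{"x": 0,"y": 0.016,"z": -0.036,"roll": 0,"fingers": 0.28},{"x": 0,"y": 0.016,"z": -0.036,"roll": 0,"fingers": 0.28},{"x": 0,"y": 0.016,"z": -0.036,"roll": 0,"fingers": 0.28},{"x": 0,"y": 0.016,"z": -0.036,"roll": 0,"fingers": 0.28},{"x": 0,"y": 0.016,"z": -0.036,"roll": 0,"fingers": 0.28},{"x": 0,"y": 0.016,"z": -0.036,"roll": 0,"fingers": 0.28}]'

```text
clock: 2.07
eef_pos: [0.4811, -0.0298, 0.2258]
tool_rot: [0.561, 0.435, -0.56, 0.428]
ft_force: [0.6, -0.6, 0.7]
grip_width: 0.0242
```

```bash
python3 - <<'E'
from h import *
to(BAR+[0,0,-.012])
snap('wrist','w1');snap('top','t1')
E
```

```text
t 2.07 tcp [ 0.4811 -0.0298  0.2258] W [-0.144   0.0073  0.2258] F [ 0.6 -0.6  0.7] g 0.0242 q6 [-0.07  0.21 -0.05  1.32  0.01  1.76]
yaw of tool y rel washer x -0.0163
tool shift [ 0.1472 -0.0058  0.0086]
```

View pics/w1.png

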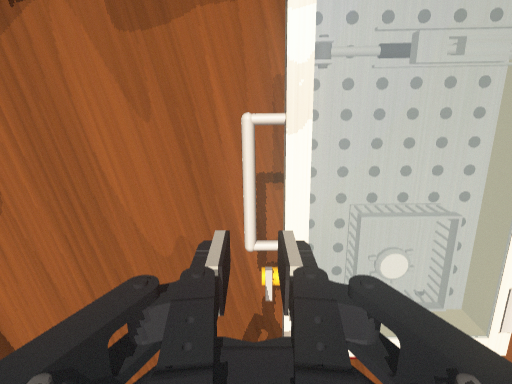

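```bash
python3 - <<'E'
from h import *
import pickle
c=camera('wrist'); pickle.dump(c,open('c1.pkl','wb'))
for p in [(248,118),(250,246)]: q=onz(c,p,.0905); print(q.round(4),inW(q).round(4))
for n,p in dict(fl=(286,10),fr=(286,325)).items(): q=onz(c,p,.1); print(n,q.round(4),inW(q).round(4))
f=cv2.cvtColor(c['frame'],cv2.COLOR_RGB2BGR); cv2.imwrite('pics/w1z.png',cv2.resize(f[0:110,290:512],None,fx=3.6,fy=3.6,interpolation=cv2.INTER_CUBIC))
E
```

```text
[0.491  0.028  0.0905] [-0.1482  0.0658  0.0905]
[ 0.4624 -0.0892  0.0905] [-0.1479 -0.0549  0.0905]
fl [0.5397 0.099  0.1   ] [-0.1178  0.1463  0.1   ]
fr [ 0.477  -0.1779  0.1   ] [-0.1125 -0.1375  0.1   ]
```

View pics/w1z.png

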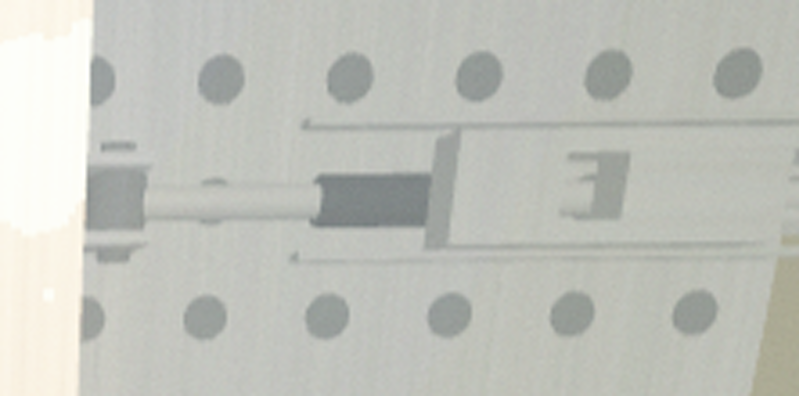

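```bash
python3 - <<'E'
from h import *
import pickle
c=pickle.load(open('c1.pkl','rb'))
z=lambda u,v:(290+(u+.5)/3.6-.5,(v+.5)/3.6-.5)
a=[onz(c,p,.0905) for p in[(248,118),(250,246)]]
y=(a[0]-a[1])/np.linalg.norm(a[0]-a[1]); x=np.array([y[1],-y[0],0]); print('yaw',np.arctan2(x[1],x[0]))
for n,p,h in [('slot c',(598,186),.095),('slotR',(630,152),.095),('slotL',(567,152),.095),('slotRb',(621,220),.095),('slotLb',(560,218),.095),('front edge top',(461,130),.095),('front bot',(434,130),.083),('pivot',(118,200),.075),('slv L',(315,200),.075),('rodmid',(230,202),.075)]:
    q=onz(c,z(*p),h); r=q-a[0]; print(n,'d from hinge',(.256-r@x).round(4),'y rel bar mid',(r@y+.0600).round(4))
f=cv2.cvtColor(c['frame'],cv2.COLOR_RGB2BGR); cv2.imwrite('pics/w1y.png',cv2.resize(f[20:75,390:512],None,fx=6.5,fy=6.5,interpolation=cv2.INTER_CUBIC))
E
```

```text
yaw -0.23935874649065175
slot c d from hinge 0.0891 y rel bar mid 0.1104
slotR d from hinge 0.0833 y rel bar mid 0.1172
slotL d from hinge 0.0971 y rel bar mid 0.1174
slotRb d from hinge 0.0829 y rel bar mid 0.1033
slotLb d from hinge 0.0965 y rel bar mid 0.1039
front edge top d from hinge 0.1209 y rel bar mid 0.1221
front bot d from hinge 0.1214 y rel bar mid 0.1243
pivot d from hinge 0.1914 y rel bar mid 0.1114
slv L d from hinge 0.1443 y rel bar mid 0.1108
rodmid d from hinge 0.1646 y rel bar mid 0.1106
```

View pics/w1y.png

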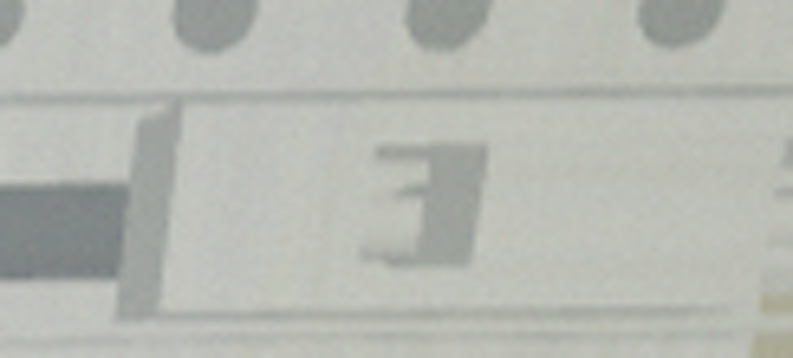

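Call:
arm_command --motion '[{"x": 0.025,"y": -0.0055,"z": 0.004,"roll": -0.018,"fingers": 0.28},{"x": 0.03,"y": 0,"z": 0,"roll": 0,"fingers": 0.28},{"x": 0.03,"y": 0,"z": 0,"roll": 0,"fingers": 0.28},{"x": 0.015,"y": 0,"z": 0,"roll": 0,"fingers": 0.28},{"x": 0,"y": 0,"z": 0,"roll": 0,"fingers": 0.28}]'

```text
clock: 2.63
eef_pos: [0.4721, -0.0346, 0.1229]
tool_rot: [0.556, 0.441, -0.555, 0.434]
ft_force: [-0.9, -0.2, -0.5]
grip_width: 0.0239
```

```bash
python3 - <<'E'
from h import *
to(BAR+[0,0,-.012])
c=snap('wrist','w2')
E
```

```text
t 2.63 tcp [ 0.4721 -0.0346  0.1229] W [-0.1515  0.0005  0.1229] F [-0.9 -0.2 -0.5] g 0.0239 q6 [-0.08  0.27 -0.25  1.05  0.01  1.73]
yaw of tool y rel washer x 0.005
tool shift [0.0443 0.0008 0.0007]
```

View pics/w2.png

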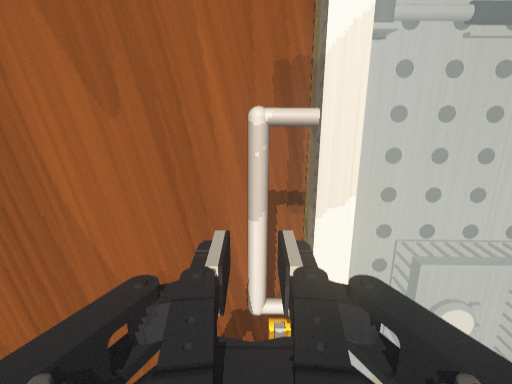

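```bash
python3 - <<'E'
from h import *
c=camera('wrist')
for p in [(258,112),(260,304)]: q=onz(c,p,.0905); print(q.round(4),inW(q).round(4))
o=get_obs();print(proj(c,[o['eef_pos'],o['eef_pos']-[0,0,.04],o['eef_pos']+[0,0,.019]]))
E
```

```text
[0.4891 0.0267 0.0905] [-0.1497  0.064   0.0905]
[ 0.4624 -0.0914  0.0905] [-0.1474 -0.057   0.0905]
[[257.51227512 247.10069765]
 [257.17183887 217.71590738]
 [257.74154727 266.89034679]]
```

Call:
arm_command --motion '[{"x": 0.02,"y": 0.002,"z": -0.003,"roll": 0,"fingers": 0.28},{"x": 0.02,"y": 0,"z": 0,"roll": 0,"fingers": 0.28},{"x": 0.004,"y": 0,"z": 0,"roll": 0,"fingers": 0.28},{"x": 0,"y": 0,"z": 0,"roll": 0,"fingers": 0},{"x": 0,"y": 0,"z": 0,"roll": 0,"fingers": 0},{"x": 0,"y": 0,"z": 0,"roll": 0,"fingers": 0}]'

```text
clock: 3.23
eef_pos: [0.4747, -0.0329, 0.0889]
tool_rot: [0.559, 0.44, -0.554, 0.433]
ft_force: [0.9, 1.6, -5.5]
grip_width: 0.0092
```

```bash
python3 - <<'E'
from h import *
st()
c=snap('wrist','w3')
E
```

```text
t 3.23 tcp [ 0.4747 -0.0329  0.0889] W [-0.1494  0.0028  0.0889] F [ 0.9  1.6 -5.5] g 0.0092 q6 [-0.08  0.31 -0.3   0.97  0.01  1.74]
yaw of tool y rel washer x 0.0003
```

View pics/w3.png

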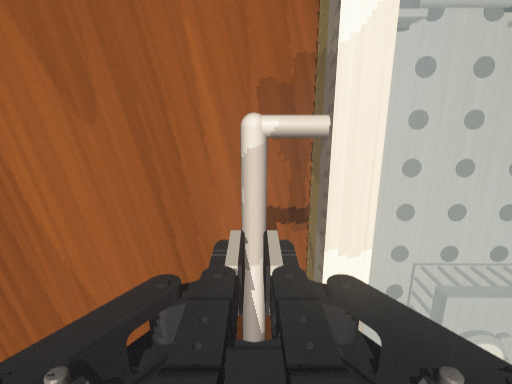

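Call:
arm_command --motion '[{"x": 0,"y": 0,"z": 0,"roll": 0,"fingers": 0.28},{"x": 0,"y": 0,"z": 0,"roll": 0,"fingers": 0.28},{"x": 0.007,"y": 0,"z": 0,"roll": 0,"fingers": 0.28},{"x": 0.006,"y": 0,"z": 0,"roll": 0,"fingers": 0.28},{"x": 0.002,"y": 0,"z": 0,"roll": 0,"fingers": 0.28}]'

```text
clock: 3.7
eef_pos: [0.4807, -0.0347, 0.078]
tool_rot: [0.562, 0.436, -0.551, 0.436]
ft_force: [-3.5, 0.8, 1.8]
grip_width: 0.0245
```

```bash
python3 - <<'E'
from h import *
st()
E
```

```text
t 3.7 tcp [ 0.4807 -0.0347  0.078 ] W [-0.1432  0.0025  0.078 ] F [-3.5  0.8  1.8] g 0.0245 q6 [-0.08  0.32 -0.31  0.92  0.01  1.74]
yaw of tool y rel washer x -0.001
```

Call:
arm_command --motion '[{"x": 0,"y": -0.006,"z": 0,"roll": 0,"fingers": 0.28},{"x": 0,"y": 0,"z": 0,"roll": 0,"fingers": 0},{"x": 0,"y": 0,"z": 0,"roll": 0,"fingers": 0},{"x": 0,"y": 0,"z": 0,"roll": 0,"fingers": 0}]'

```text
clock: 4.03
eef_pos: [0.4748, -0.0335, 0.0771]
tool_rot: [0.562, 0.435, -0.551, 0.436]
ft_force: [-1.3, -0.4, -0.5]
grip_width: 0.01
```

```bash
python3 - <<'E'
from h import *
o,M=st();print(M.round(3))
c=snap('wrist','w4');snap('side','s4')
E
```

```text
t 4.03 tcp [ 0.4748 -0.0335  0.0771] W [-0.1492  0.0022  0.0771] F [-1.3 -0.4 -0.5] g 0.01 q6 [-0.08  0.31 -0.33  0.92  0.01  1.74]
yaw of tool y rel washer x -0.0011
[[ 0.013  0.971 -0.24 ]
 [ 0.008 -0.24  -0.971]
 [-1.     0.011 -0.011]]
```

View pics/w4.png

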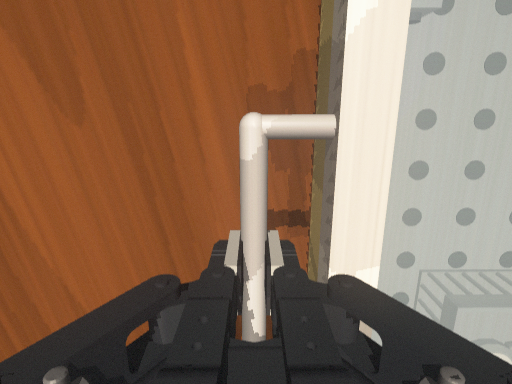

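View pics/s4.png

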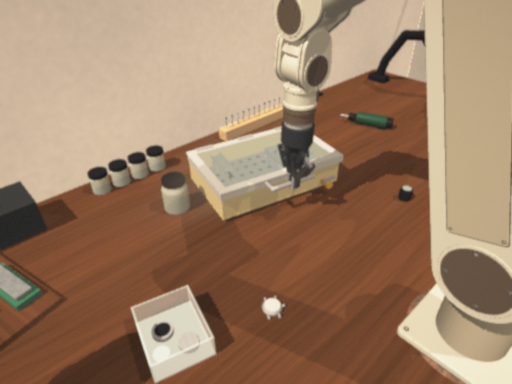

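Call:
arm_command --motion '[{"x": -0.018,"y": 0.0006,"z": 0,"roll": 0,"fingers": 0},{"x": -0.018,"y": 0.0019,"z": 0,"roll": 0,"fingers": 0},{"x": -0.0176,"y": 0.003,"z": 0,"roll": 0,"fingers": 0},{"x": -0.0174,"y": 0.0043,"z": 0,"roll": 0,"fingers": 0}]'

```text
clock: 4.47
eef_pos: [0.4817, -0.0351, 0.1447]
tool_rot: [0.561, 0.438, -0.553, 0.434]
ft_force: [4.1, 0.1, -7.1]
grip_width: 0.0095
```

```bash
cat >> h.py <<'E'
def lid():
    o,M=st(); w=inW(o['eef_pos'])
    th=np.arcsin((w[2]+.0134-.095)/.25605)+np.arctan2(5,256)
    x0=-.0442+0; # hinge minus start: bar x start -.1492 -> hinge .1068
    thx=np.arccos(np.clip((.1068-w[0])/.25605,-1,1))+np.arctan2(5,256)
    print('lid th(z)',th.round(3),'th(x)',thx.round(3)); return o,M,th
E
python3 - <<'E'
from h import *
lid()
E
```

```text
t 4.47 tcp [ 0.4817 -0.0351  0.1447] W [-0.142   0.0023  0.1447] F [ 4.1  0.1 -7.1] g 0.0095 q6 [-0.08  0.26 -0.2   1.1   0.01  1.73]
yaw of tool y rel washer x -0.0002
lid th(z) 0.268 th(x) 0.257
```

Lifting well (about 0.265). Continue.

Call:
arm_command --motion '[{"x": -0.0172,"y": 0.0056,"z": 0,"roll": 0,"fingers": 0},{"x": -0.0168,"y": 0.0068,"z": 0,"roll": 0,"fingers": 0},{"x": -0.0163,"y": 0.008,"z": 0,"roll": 0,"fingers": 0},{"x": -0.0157,"y": 0.009,"z": 0,"roll": 0,"fingers": 0},{"x": -0.015,"y": 0.01,"z": 0,"roll": 0,"fingers": 0}]'

```text
clock: 4.88
eef_pos: [0.5133, -0.0429, 0.2228]
tool_rot: [-0.556, -0.445, 0.556, -0.428]
ft_force: [-1.5, 1.1, -5.2]
grip_width: 0.0098
```

```bash
python3 - <<'E'
from h import *
lid()
E
```

```text
t 4.88 tcp [ 0.5133 -0.0429  0.2228] W [-0.1095  0.0023  0.2228] F [-1.5  1.1 -5.2] g 0.0098 q6 [-0.09  0.29  0.04  1.34  0.02  1.72]
yaw of tool y rel washer x 0.0016
lid th(z) 0.604 th(x) 0.584
```

Call:
arm_command --motion '[{"x": -0.0144,"y": 0.0106,"z": 0,"roll": 0,"fingers": 0},{"x": -0.0137,"y": 0.0116,"z": 0,"roll": 0,"fingers": 0},{"x": -0.0128,"y": 0.0125,"z": 0,"roll": 0,"fingers": 0},{"x": -0.012,"y": 0.0134,"z": 0,"roll": 0,"fingers": 0},{"x": -0.011,"y": 0.0142,"z": 0,"roll": 0,"fingers": 0}]'

```text
clock: 5.3
eef_pos: [0.5622, -0.0549, 0.2821]
tool_rot: [-0.547, -0.456, 0.564, -0.417]
ft_force: [-8.0, 2.6, 3.6]
grip_width: 0.0094
```

```bash
python3 - <<'E'
from h import *
lid()
E
```

```text
t 5.3 tcp [ 0.5622 -0.0549  0.2821] W [-0.0592  0.0023  0.2821] F [-8.   2.6  3.6] g 0.0094 q6 [-0.11  0.41  0.37  1.59  0.02  1.7 ]
yaw of tool y rel washer x 0.0033
lid th(z) 0.919 th(x) 0.885
```

Call:
arm_command --motion '[{"x": -0.0107,"y": 0.0144,"z": 0,"roll": 0,"fingers": 0},{"x": -0.0096,"y": 0.0151,"z": 0,"roll": 0,"fingers": 0},{"x": -0.0085,"y": 0.0158,"z": 0,"roll": 0,"fingers": 0},{"x": -0.0074,"y": 0.0163,"z": 0,"roll": 0,"fingers": 0}]'

```text
clock: 5.63
eef_pos: [0.6129, -0.0673, 0.3176]
tool_rot: [-0.541, -0.464, 0.57, -0.409]
ft_force: [-7.3, 1.4, 6.4]
grip_width: 0.0091
```

```bash
python3 - <<'E'
from h import *
o,M,t=lid();print(M.round(3));snap('side','s5');snap('top','t5')
E
```

```text
t 5.63 tcp [ 0.6129 -0.0673  0.3176] W [-0.007   0.0024  0.3176] F [-7.3  1.4  6.4] g 0.0091 q6 [-0.12  0.56  0.71  1.8   0.03  1.69]
yaw of tool y rel washer x 0.0042
lid th(z) 1.192 th(x) 1.13
[[-0.08   0.968 -0.236]
 [ 0.036 -0.234 -0.972]
 [-0.996 -0.086 -0.016]]
```

View pics/s5.png

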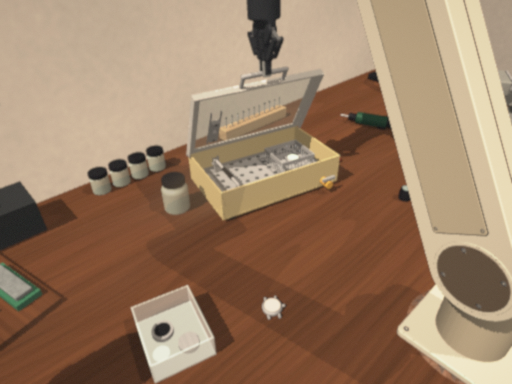

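Call:
arm_command --motion '[{"x": -0.0074,"y": 0.016,"z": 0,"roll": 0,"fingers": 0},{"x": -0.006,"y": 0.0165,"z": 0,"roll": 0,"fingers": 0}]'

```text
clock: 5.9
eef_pos: [0.6416, -0.0746, 0.3302]
tool_rot: [-0.539, -0.466, 0.571, -0.407]
ft_force: [-4.4, 1.6, 5.1]
grip_width: 0.0095
```

```bash
python3 - <<'E'
from h import *
import pickle
o,M,t=lid();print(M.round(3));c=snap('side','s6');pickle.dump(c,open('c6.pkl','wb'));snap('top','t6')
a=cv2.imread('pics/s6.png')[40:220,180:360]; cv2.imwrite('pics/s6z.png',cv2.resize(a,None,fx=3.3,fy=3.3,interpolation=cv2.INTER_CUBIC))
E
```

```text
t 5.9 tcp [ 0.6416 -0.0746  0.3302] W [0.0226 0.0022 0.3302] F [-4.4  1.6  5.1] g 0.0095 q6 [-0.13  0.67  0.92  1.91  0.03  1.68]
yaw of tool y rel washer x 0.0041
lid th(z) 1.348 th(x) 1.255
[[-0.086  0.968 -0.237]
 [ 0.037 -0.234 -0.971]
 [-0.996 -0.092 -0.016]]
```

View pics/s6z.png

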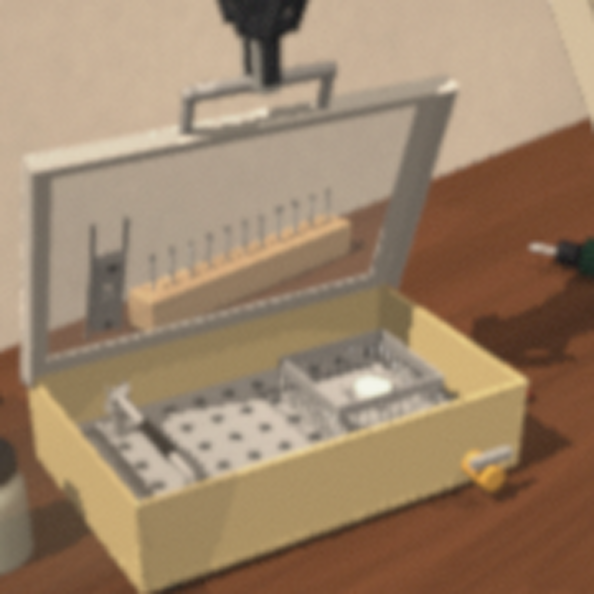

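Call:
arm_command --motion '[{"x": -0.0015,"y": 0.005,"z": 0,"roll": 0,"fingers": 0},{"x": 0,"y": 0.002,"z": 0,"roll": 0,"fingers": 0}]'

```text
clock: 6.17
eef_pos: [0.6502, -0.0767, 0.3327]
tool_rot: [-0.54, -0.465, 0.57, -0.408]
ft_force: [-3.3, 0.1, 4.1]
grip_width: 0.0093
```

```bash
python3 - <<'E'
from h import *
import pickle
o,M,t=lid();
S=snap('side','s7');T=snap('top','t7');pickle.dump((S,T),open('c7.pkl','wb'))
a=cv2.imread('pics/t7.png')[105:232,205:385]; cv2.imwrite('pics/t7z.png',cv2.resize(a,None,fx=4.4,fy=4.4,interpolation=cv2.INTER_CUBIC))
E
```

```text
t 6.17 tcp [ 0.6502 -0.0767  0.3327] W [0.0314 0.0022 0.3327] F [-3.3  0.1  4.1] g 0.0093 q6 [-0.13  0.7   0.98  1.94  0.03  1.68]
yaw of tool y rel washer x 0.0034
lid th(z) 1.393 th(x) 1.292
```

View pics/t7z.png

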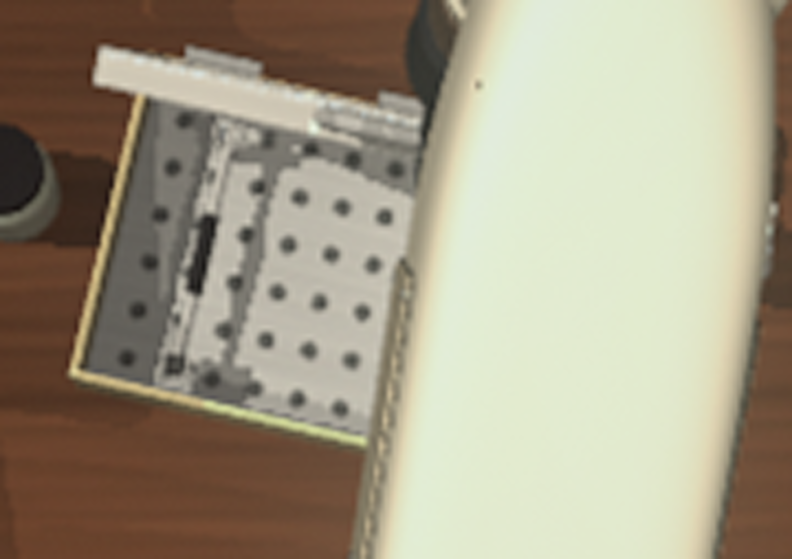

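View pics/s7.png

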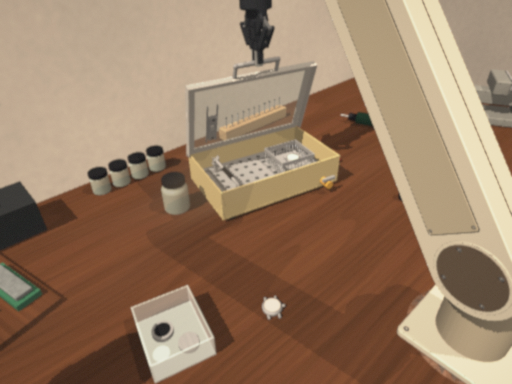

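```bash
python3 - <<'E'
from h import *
import pickle
S,T=pickle.load(open('c7.pkl','rb')); d=pickle.load(open('c0.pkl','rb'))
# corners shut, triangulated
FL=inW([.5502,.136,.0981]);FR=inW([.4628,-.2241,.097]); BL=inW([.4878,.0258,.0911])
print(FL,FR,BL)
def rot(p,t):
    x,y,z=p; u=.105-x; v=z-.095
    return W(.105-u*np.cos(t)+v*np.sin(t),y,.095+u*np.sin(t)+v*np.cos(t))
for t in (1.2,1.24,1.27,1.3): print(t,[proj(S,rot(p,t)).round(1).tolist() for p in(FL,FR,BL)])
a=cv2.imread('pics/s7.png')[50:150,175:335]; cv2.imwrite('pics/s7z.png',cv2.resize(a,None,fx=5,fy=5,interpolation=cv2.INTER_CUBIC))
E
```

```text
[-0.11649891  0.18481451  0.0981    ] [-0.11524131 -0.18573803  0.097     ] [-0.15073272  0.06288894  0.0911    ]
1.2 [[[189.1, 91.6]], [[318.3, 66.8]], [[239.2, 72.6]]]
1.24 [[[187.7, 89.2]], [[316.6, 64.9]], [[237.3, 69.9]]]
1.27 [[[186.6, 87.5]], [[315.2, 63.5]], [[235.9, 68.0]]]
1.3 [[[185.5, 86.0]], [[313.9, 62.3]], [[234.5, 66.3]]]
```

View pics/s7z.png

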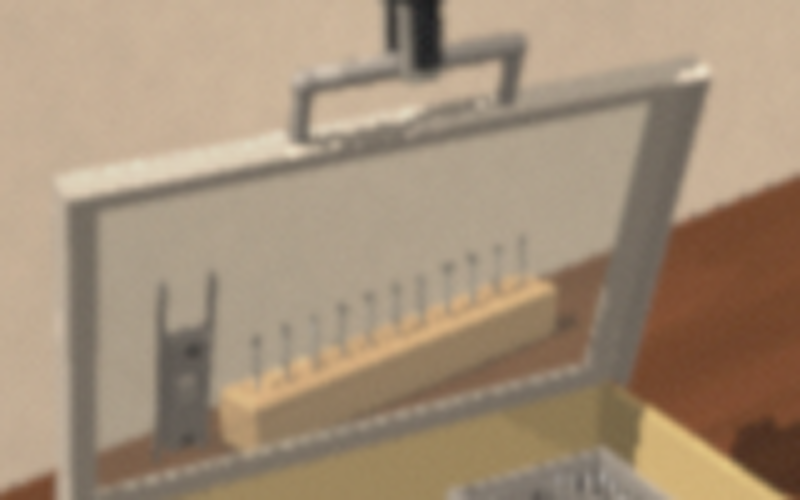

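Call:
arm_command --motion '[{"x": 0,"y": 0,"z": 0,"roll": 0,"fingers": 0.28},{"x": 0,"y": 0,"z": 0,"roll": 0,"fingers": 0.28},{"x": -0.01,"y": 0,"z": 0,"roll": 0,"fingers": 0.28},{"x": -0.015,"y": 0,"z": 0,"roll": 0,"fingers": 0.28},{"x": -0.015,"y": 0,"z": 0,"roll": 0,"fingers": 0.28}]'

```text
clock: 6.68
eef_pos: [0.6531, -0.0781, 0.3685]
tool_rot: [-0.538, -0.466, 0.572, -0.407]
ft_force: [-0.2, -0.7, 0.2]
grip_width: 0.0239
```

```bash
python3 - <<'E'
from h import *
o,M,t=lid();snap('side','s8');print(M.round(3))
E
```

```text
t 6.68 tcp [ 0.6531 -0.0781  0.3685] W [0.0346 0.0015 0.3685] F [-0.2 -0.7  0.2] g 0.0239 q6 [-0.13  0.79  1.25  2.13  0.03  1.68]
yaw of tool y rel washer x 0.004
lid th(z) nan th(x) 1.305
[[-0.089  0.967 -0.237]
 [ 0.037 -0.234 -0.971]
 [-0.995 -0.096 -0.015]]h.py:32: RuntimeWarning: invalid value encountered in arcsin
  th=np.arcsin((w[2]+.0134-.095)/.25605)+np.arctan2(5,256)
```

View pics/s8.png

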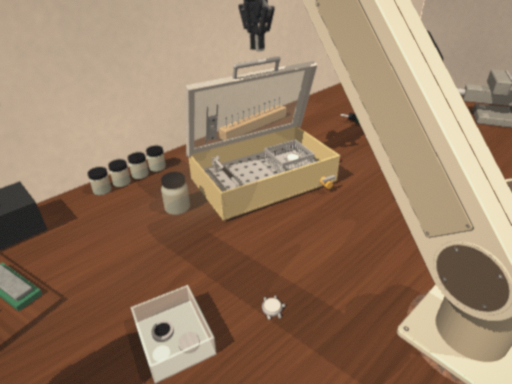

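Call:
arm_command --motion '[{"x": 0,"y": -0.025,"z": 0,"roll": 0,"fingers": 0.28},{"x": 0,"y": -0.025,"z": 0,"roll": 0,"fingers": 0.28},{"x": 0.003,"y": -0.025,"z": 0,"roll": 0,"fingers": 0.28},{"x": 0.005,"y": -0.025,"z": 0,"roll": 0,"fingers": 0.28},{"x": 0.005,"y": -0.025,"z": 0,"roll": 0,"fingers": 0.28},{"x": 0.005,"y": -0.025,"z": 0,"roll": 0,"fingers": 0.28}]'

```text
clock: 7.23
eef_pos: [0.5152, -0.0441, 0.348]
tool_rot: [-0.539, -0.466, 0.572, -0.407]
ft_force: [-0.3, 0.4, 0.0]
grip_width: 0.0238
```

```bash
python3 - <<'E'
from h import *
o,M=st();print(M.round(3))
E
```

```text
t 7.23 tcp [ 0.5152 -0.0441  0.348 ] W [-0.1074  0.0016  0.348 ] F [-0.3  0.4  0. ] g 0.0238 q6 [-0.1   0.34  0.44  1.76  0.03  1.71]
yaw of tool y rel washer x 0.0028
[[-0.089  0.967 -0.238]
 [ 0.036 -0.235 -0.971]
 [-0.995 -0.095 -0.014]]
```

Call:
arm_command --motion '[{"x": 0,"y": 0,"z": 0,"roll": -0.125,"fingers": 0.45},{"x": 0,"y": 0,"z": 0,"roll": -0.125,"fingers": 0.45},{"x": 0,"y": 0,"z": 0,"roll": -0.125,"fingers": 0.45},{"x": 0,"y": 0,"z": 0,"roll": -0.125,"fingers": 0.45},{"x": 0,"y": 0,"z": 0,"roll": -0.125,"fingers": 0.45},{"x": 0,"y": 0,"z": 0,"roll": -0.125,"fingers": 0.45},{"x": 0,"y": 0,"z": 0,"roll": -0.125,"fingers": 0.45},{"x": 0,"y": 0,"z": 0,"roll": -0.125,"fingers": 0.45},{"x": 0,"y": 0,"z": 0,"roll": -0.125,"fingers": 0.45},{"x": 0,"y": 0,"z": 0,"roll": -0.125,"fingers": 0.45},{"x": 0,"y": 0,"z": 0,"roll": -0.125,"fingers": 0.45},{"x": 0,"y": 0,"z": 0,"roll": -0.125,"fingers": 0.45},{"x": 0,"y": 0,"z": 0,"roll": -0.07,"fingers": 0.45},{"x": 0,"y": 0.028,"z": -0.01,"roll": 0,"fingers": 0.45},{"x": 0,"y": 0.028,"z": -0.01,"roll": 0,"fingers": 0.45},{"x": 0,"y": 0.028,"z": 0,"roll": 0,"fingers": 0.45},{"x": 0,"y": 0.028,"z": 0,"roll": 0,"fingers": 0.45},{"x": 0,"y": 0,"z": 0,"roll": 0,"fingers": 0.45}]'

```text
clock: 8.73
eef_pos: [0.5073, 0.0733, 0.3347]
tool_rot: [0.09, 0.736, -0.073, 0.667]
ft_force: [-0.1, 0.3, -0.3]
grip_width: 0.0385
```

```bash
python3 - <<'E'
from h import *
import pickle
o,M=st();print(M.round(3));print((M.T@ex).round(3),(M.T@ey).round(3));c=snap('wrist','w9');S=snap('side','s9');T=snap('top','t9');pickle.dump((c,S,T,o),open('c9.pkl','wb'))
E
```

```text
t 8.73 tcp [0.5073 0.0733 0.3347] W [-0.1431  0.1136  0.3347] F [-0.1  0.3 -0.3] g 0.0385 q6 [0.12 0.33 0.38 1.72 0.05 0.35]
yaw of tool y rel washer x 1.5798
[[-0.094  0.23   0.969]
 [ 0.035  0.973 -0.228]
 [-0.995  0.013 -0.099]]
[-0.1   -0.009  0.995] [0.012 1.    0.01 ]
```

View pics/w9.png

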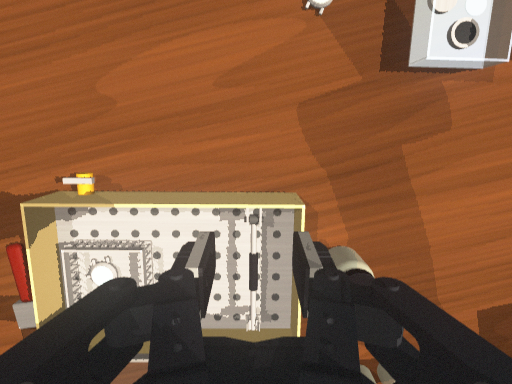

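View pics/s9.png

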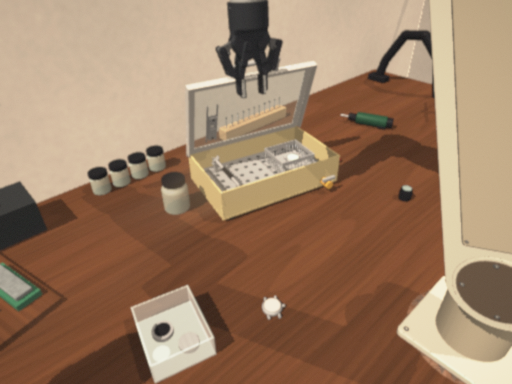

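```bash
python3 - <<'E'
from h import *
import pickle
c,S,T,o=pickle.load(open('c9.pkl','rb'))
f=cv2.cvtColor(c['frame'],cv2.COLOR_RGB2BGR); cv2.imwrite('pics/w9z.png',cv2.resize(f[190:345,200:320],None,fx=3.8,fy=3.8,interpolation=cv2.INTER_CUBIC))
for n,p,z in[('slvA',(254.5,254),.075),('slvB',(254,291),.075),('rod',(254,240),.075),('piv',(254,217),.075),('rimFL',(304.5,201),.095),('rimFR',(22,204),.095)]: print(n,inW(onz(c,p,z)).round(4))
f=cv2.imread('pics/t9.png')[105:232,205:385]; cv2.imwrite('pics/t9z.png',cv2.resize(f,None,fx=4.4,fy=4.4,interpolation=cv2.INTER_CUBIC))
E
```

```text
slvA [-0.0346  0.1187  0.075 ]
slvB [0.0205 0.1185 0.075 ]
rod [-0.0548  0.1178  0.075 ]
piv [-0.0872  0.1175  0.075 ]
rimFL [-0.1141  0.181   0.095 ]
rimFR [-0.1081 -0.1741  0.095 ]
```

View pics/w9z.png

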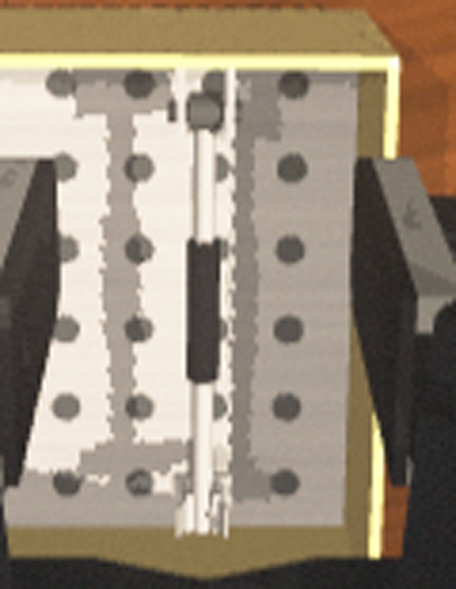

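View pics/t9z.png

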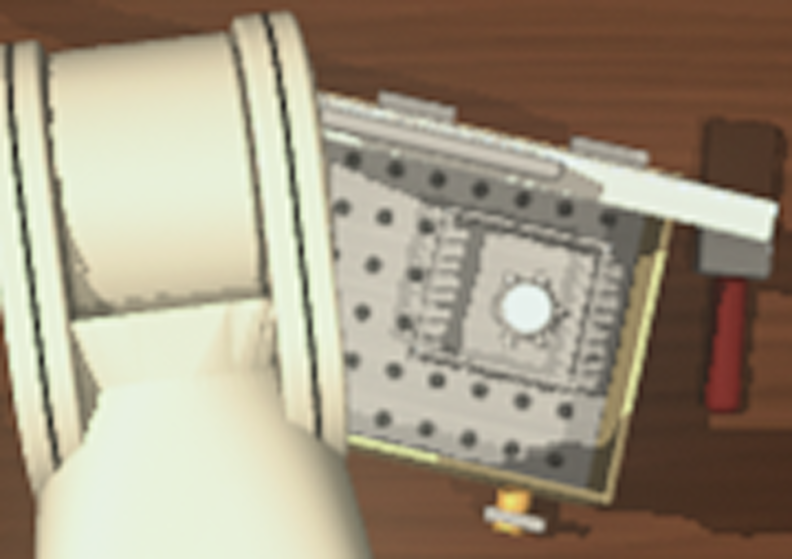

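Call:
arm_command --motion '[{"x": 0.02,"y": 0.002,"z": 0.02,"roll": -0.009,"fingers": 0.45},{"x": 0.025,"y": 0,"z": 0.02,"roll": 0,"fingers": 0.45},{"x": 0.025,"y": 0,"z": 0.02,"roll": 0,"fingers": 0.45},{"x": 0.025,"y": 0,"z": 0.02,"roll": 0,"fingers": 0.45},{"x": 0.025,"y": 0,"z": 0.015,"roll": 0,"fingers": 0.45},{"x": 0.025,"y": 0,"z": 0.01,"roll": 0,"fingers": 0.45},{"x": 0.025,"y": 0,"z": 0.005,"roll": 0,"fingers": 0.45},{"x": 0.015,"y": 0,"z": 0,"roll": 0,"fingers": 0.45},{"x": 0,"y": 0,"z": 0,"roll": 0,"fingers": 0.45}]'

```text
clock: 9.63
eef_pos: [0.6013, 0.0385, 0.1343]
tool_rot: [0.093, 0.732, -0.077, 0.671]
ft_force: [-1.0, -0.5, -0.7]
grip_width: 0.0386
```

```bash
python3 - <<'E'
from h import *
import pickle
o,M=st();print((M.T@ex).round(3),(M.T@ey).round(3));c=snap('wrist','w10');S=snap('side','s10');T=snap('top','t10');pickle.dump((c,S,T,o),open('c10.pkl','wb'))
E
```

```text
t 9.63 tcp [0.6013 0.0385 0.1343] W [-0.0436  0.1024  0.1343] F [-1.  -0.5 -0.7] g 0.0386 q6 [0.05 0.56 0.23 1.32 0.04 0.29]
yaw of tool y rel washer x 1.5703
[-0.088  0.     0.996] [0.011 1.    0.001]
```

View pics/w10.png

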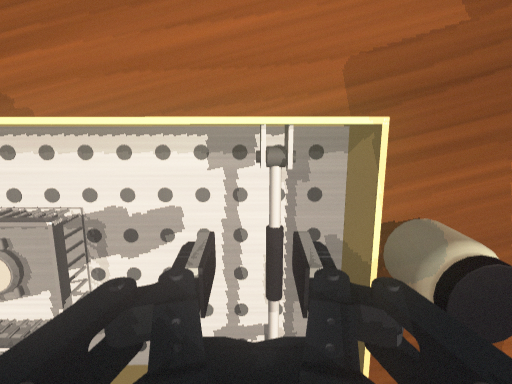

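View pics/s10.png

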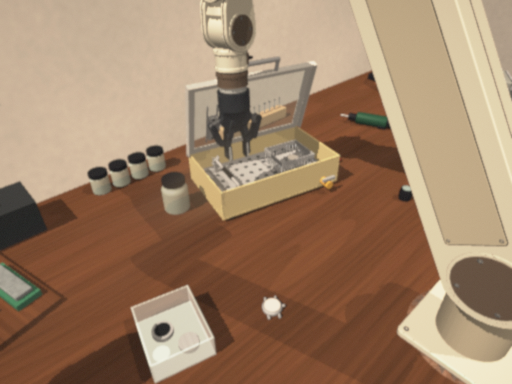

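```bash
python3 - <<'E'
from h import *
import pickle
c,S,T,o=pickle.load(open('c10.pkl','rb'))
for n,p,z in[('slvA',(275,226),.075),('slvB',(274,300),.075),('rod',(275,200),.075),('piv',(275,156),.075),('rimFL',(387,120),.095)]: print(n,inW(onz(c,p,z)).round(4))
E
```

```text
slvA [-0.0361  0.1171  0.075 ]
slvB [0.0197 0.1171 0.075 ]
rod [-0.0545  0.1169  0.075 ]
piv [-0.0842  0.1165  0.075 ]
rimFL [-0.1068  0.18    0.095 ]
```

Call:
arm_command --motion '[{"x": 0,"y": 0.014,"z": 0.012,"roll": 0,"fingers": 0.45},{"x": 0.015,"y": 0.001,"z": 0.006,"roll": 0,"fingers": 0.45},{"x": 0.02,"y": 0,"z": 0,"roll": 0,"fingers": 0.45},{"x": 0.015,"y": 0,"z": 0,"roll": 0,"fingers": 0.45},{"x": 0,"y": 0,"z": 0,"roll": 0,"fingers": 0.45}]'

```text
clock: 10.2
eef_pos: [0.6283, 0.0498, 0.0959]
tool_rot: [0.094, 0.722, -0.076, 0.681]
ft_force: [-0.1, 0.8, 0.1]
grip_width: 0.0385
```

```bash
python3 - <<'E'
from h import *
import pickle
o,M=st();c=snap('wrist','w11');S=snap('side','s11')
E
```

```text
t 10.2 tcp [0.6283 0.0498 0.0959] W [-0.0201  0.1198  0.0959] F [-0.1  0.8  0.1] g 0.0385 q6 [0.06 0.62 0.23 1.23 0.04 0.3 ]
yaw of tool y rel washer x 1.5702
```

View pics/w11.png

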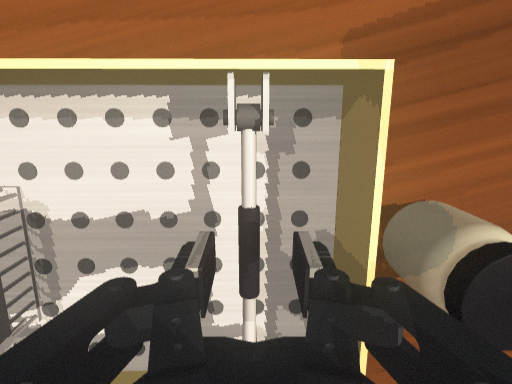

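View pics/s11.png

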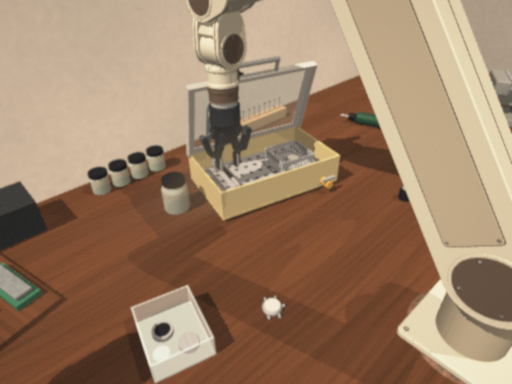

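Call:
arm_command --motion '[{"x": 0,"y": -0.0035,"z": -0.009,"roll": 0,"fingers": 0.45},{"x": 0.015,"y": 0,"z": 0,"roll": 0,"fingers": 0.45},{"x": 0.014,"y": 0,"z": 0,"roll": 0,"fingers": 0.45},{"x": 0.002,"y": 0,"z": 0,"roll": 0,"fingers": 0.45},{"x": 0,"y": 0,"z": 0,"roll": 0,"fingers": 0.45}]'

```text
clock: 10.72
eef_pos: [0.6235, 0.0489, 0.0763]
tool_rot: [0.096, 0.716, -0.075, 0.687]
ft_force: [-0.1, -0.4, 0.7]
grip_width: 0.0386
```

```bash
python3 - <<'E'
from h import *
import pickle
o,M=st();c=snap('wrist','w12')
E
```

```text
t 10.72 tcp [0.6235 0.0489 0.0763] W [-0.0245  0.1178  0.0763] F [-0.1 -0.4  0.7] g 0.0386 q6 [0.06 0.61 0.16 1.15 0.04 0.3 ]
yaw of tool y rel washer x 1.57
```

View pics/w12.png

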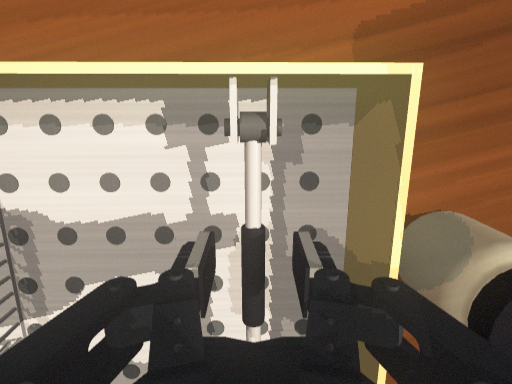

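Call:
arm_command --motion '[{"x": 0.007,"y": -0.001,"z": -0.006,"roll": 0,"fingers": 0.45},{"x": 0.007,"y": 0,"z": 0,"roll": 0,"fingers": 0.45},{"x": 0.002,"y": 0,"z": 0,"roll": 0,"fingers": 0.45},{"x": 0,"y": 0,"z": 0,"roll": 0,"fingers": 0},{"x": 0,"y": 0,"z": 0,"roll": 0,"fingers": 0},{"x": 0,"y": 0,"z": 0,"roll": 0,"fingers": 0},{"x": 0,"y": 0,"z": 0,"roll": 0,"fingers": 0}]'

```text
clock: 11.35
eef_pos: [0.6211, 0.0494, 0.066]
tool_rot: [0.096, 0.713, -0.075, 0.691]
ft_force: [-0.5, -0.2, -2.6]
grip_width: 0.0098
```

```bash
python3 - <<'E'
from h import *
import pickle
o,M=st();c=snap('wrist','w13');print((M.T@ex).round(3),(M.T@ey).round(3))
E
```

```text
t 11.35 tcp [0.6211 0.0494 0.066 ] W [-0.027   0.1177  0.066 ] F [-0.5 -0.2 -2.6] g 0.0098 q6 [0.06 0.61 0.13 1.11 0.04 0.3 ]
yaw of tool y rel washer x 1.5697
[-0.035  0.001  0.999] [ 0.026  1.    -0.   ]
```

View pics/w13.png

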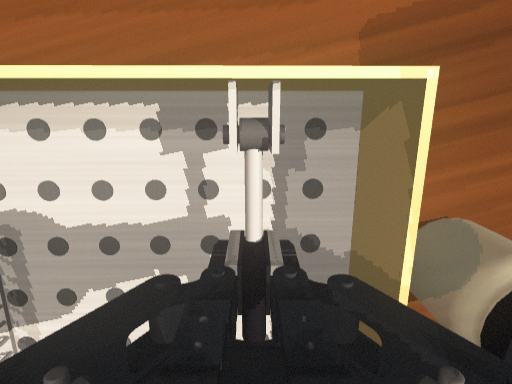

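Call:
arm_command --motion '[{"x": -0.006,"y": 0,"z": -0.0003,"roll": 0,"fingers": 0},{"x": -0.0058,"y": 0,"z": -0.001,"roll": 0,"fingers": 0},{"x": -0.0056,"y": 0,"z": -0.0014,"roll": 0,"fingers": 0},{"x": -0.0054,"y": 0,"z": -0.002,"roll": 0,"fingers": 0}]'

```text
clock: 11.73
eef_pos: [0.6105, 0.0518, 0.0836]
tool_rot: [0.096, 0.719, -0.073, 0.684]
ft_force: [-18.2, 9.3, -5.0]
grip_width: 0.0084
```

```bash
cat >> h.py <<'E'
def rod():
    o,M=st(); w=inW(o['eef_pos']); cx=-.0842; a=-.027-cx
    print('rod est',np.arctan2(w[2]-.066,w[0]-cx).round(3),'from z',np.arcsin((w[2]-.066)/a).round(3)); print((M.T@ex).round(3)); return o,M
E
python3 - <<'E'
from h import *
rod(); snap('side','s14')
E
```

```text
t 11.73 tcp [0.6105 0.0518 0.0836] W [-0.0378  0.1175  0.0836] F [-18.2   9.3  -5. ] g 0.0084 q6 [0.06 0.59 0.14 1.16 0.04 0.3 ]
yaw of tool y rel washer x 1.5714
rod est 0.363 from z 0.313
[-0.053 -0.001  0.999]
```

View pics/s14.png

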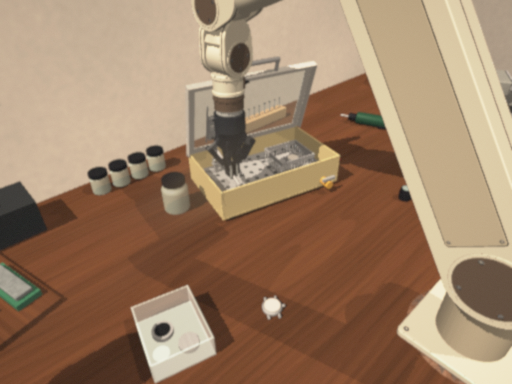

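```bash
python3 - <<'E'
from h import *
st();snap('wrist','w14')
a=cv2.imread('pics/s14.png')[40:210,170:330]; cv2.imwrite('pics/s14z.png',cv2.resize(a,None,fx=3.5,fy=3.5,interpolation=cv2.INTER_CUBIC))
E
```

```text
t 11.78 tcp [0.6113 0.0518 0.0849] W [-0.0371  0.1176  0.0849] F [-2.5  3.  -9.1] g 0.0084 q6 [0.06 0.59 0.14 1.16 0.04 0.3 ]
yaw of tool y rel washer x 1.5716
```

View pics/s14z.png

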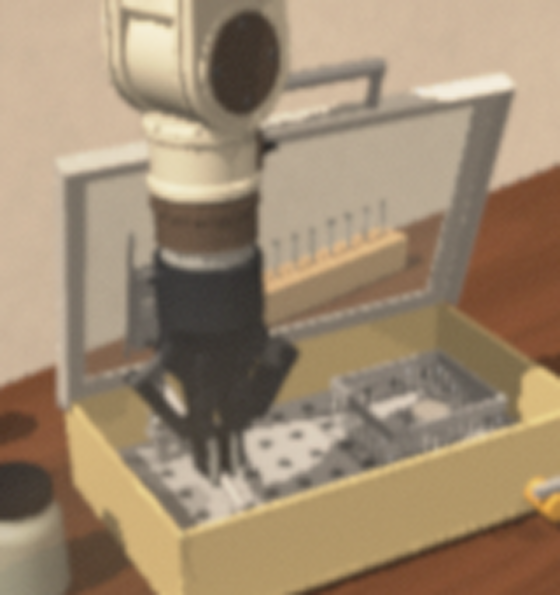

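View pics/w14.png

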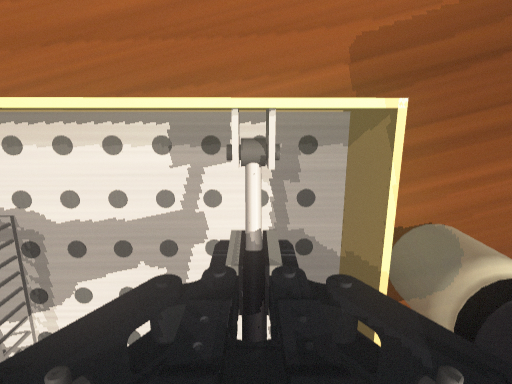

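Call:
arm_command --motion '[{"x": -0.005,"y": 0,"z": 0,"roll": 0,"fingers": 0},{"x": -0.005,"y": 0,"z": -0.001,"roll": 0,"fingers": 0},{"x": 0,"y": 0,"z": 0,"roll": 0,"fingers": 0}]'

```text
clock: 12.08
eef_pos: [0.6056, 0.053, 0.0943]
tool_rot: [0.095, 0.722, -0.073, 0.682]
ft_force: [-0.9, 0.5, -5.0]
grip_width: 0.0086
```

```bash
python3 - <<'E'
from h import *
import pickle
o,M=rod();c=snap('wrist','w15');S=snap('side','s15');pickle.dump((c,S,o),open('c15.pkl','wb'))
a=cv2.imread('pics/s15.png')[130:210,180:290]; cv2.imwrite('pics/s15z.png',cv2.resize(a,None,fx=7,fy=7,interpolation=cv2.INTER_CUBIC))
E
```

```text
t 12.08 tcp [0.6056 0.053  0.0943] W [-0.0429  0.1175  0.0943] F [-0.9  0.5 -5. ] g 0.0086 q6 [0.07 0.58 0.15 1.19 0.04 0.3 ]
yaw of tool y rel washer x 1.5731
rod est 0.601 from z 0.518
[-0.06  -0.002  0.998]
```

View pics/s15z.png

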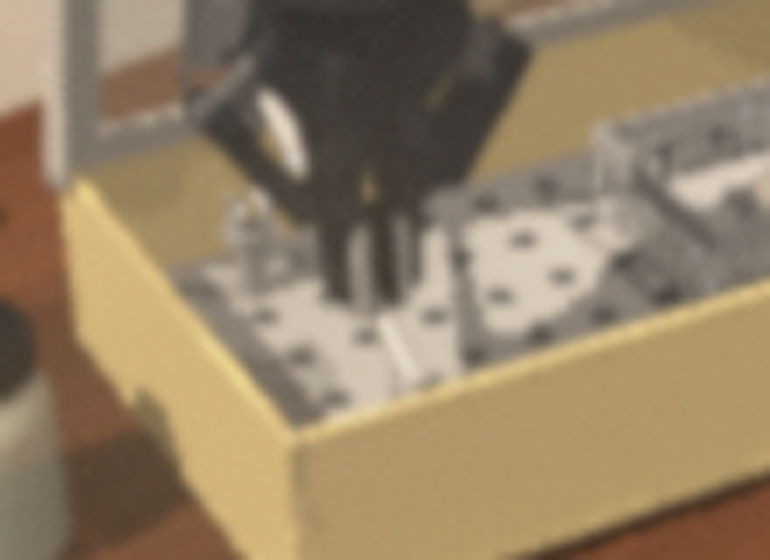

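View pics/w15.png

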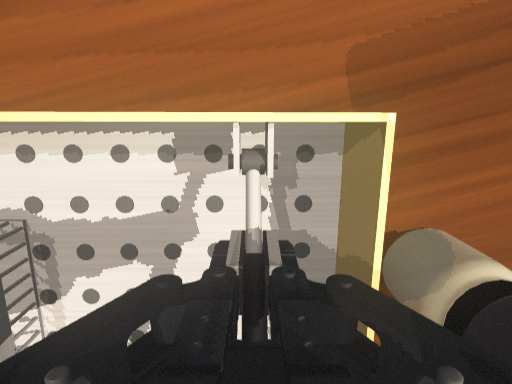

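Call:
arm_command --motion '[{"x": 0,"y": 0,"z": 0,"roll": 0,"fingers": 0.45},{"x": 0,"y": 0,"z": 0,"roll": 0,"fingers": 0.45},{"x": -0.03,"y": 0,"z": 0,"roll": 0,"fingers": 0.45},{"x": -0.035,"y": 0,"z": -0.01,"roll": 0,"fingers": 0.45},{"x": -0.035,"y": 0,"z": -0.02,"roll": 0,"fingers": 0.45},{"x": -0.03,"y": 0,"z": -0.03,"roll": 0,"fingers": 0.45},{"x": 0,"y": -0.02,"z": -0.03,"roll": 0,"fingers": 0.45},{"x": 0,"y": -0.03,"z": -0.03,"roll": 0,"fingers": 0.45}]'

```text
clock: 12.85
eef_pos: [0.4975, 0.0268, 0.2423]
tool_rot: [0.097, 0.709, -0.073, 0.695]
ft_force: [-0.1, 0.2, 0.5]
grip_width: 0.0383
```

```bash
python3 - <<'E'
from h import *
import pickle
o,M=st();c=snap('wrist','w16');S=snap('side','s16');T=snap('top','t16');pickle.dump((c,S,T,o),open('c16.pkl','wb'))
a=cv2.imread('pics/s16.png')[80:210,180:290]; cv2.imwrite('pics/s16z.png',cv2.resize(a,None,fx=6,fy=4.6 and 6,interpolation=cv2.INTER_CUBIC)[:,:])
E
```

```text
t 12.85 tcp [0.4975 0.0268 0.2423] W [-0.1415  0.0661  0.2423] F [-0.1  0.2  0.5] g 0.0383 q6 [0.03 0.24 0.04 1.38 0.04 0.27]
yaw of tool y rel washer x 1.5715
```

View pics/s16z.png

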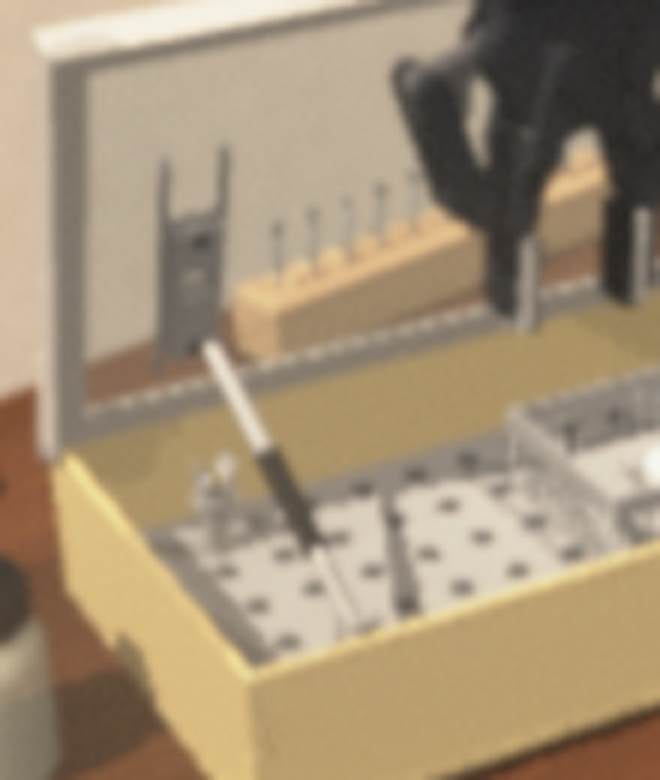

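View pics/w16.png

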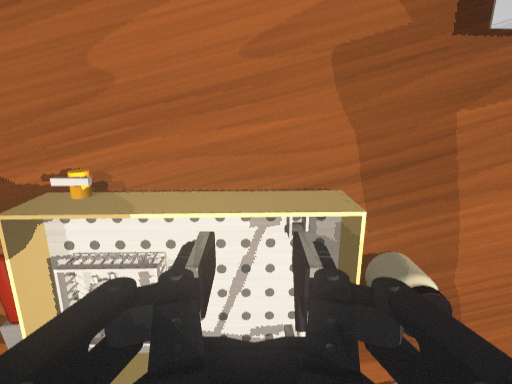

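View pics/t16.png

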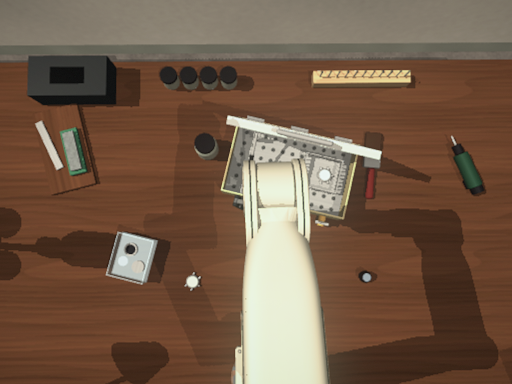

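```bash
python3 - <<'E'
from h import *
import pickle
c,S,T,o=pickle.load(open('c16.pkl','rb'))
z=lambda p:((np.array(p)-180*0)*6)
def tip(f,r=.166,dx=0,dy=0): return W(-.085+dx+r*np.cos(f),.115+dy,.075+r*np.sin(f))
def Z(P): p=proj(S,P)[0]; return ((p+.5-np.array([180,80]))*6-.5).round(0)
for dx,dy in((0,0),(.001,.0015),(.002,.003)):
  print(dx,'pivot',Z(tip(0,0,dx,dy)))
  for f in (.5,.55,.6,.65): print(f,'tip',Z(tip(f,.166,dx,dy)),'slvB',Z(tip(f,.102,dx,dy)),'slvA',Z(tip(f,.048,dx,dy)))
# catch face points at lid theta
def face(d,th,dep=.012,dx=0,dy=0):
    return W(.105+dx-d*np.cos(th)-dep*np.sin(th),.115+dy,.095+d*np.sin(th)-dep*np.cos(th))
for th in(1.26,1.28,1.3):
  print(th,[Z(face(d,th)) for d in(.121,.09,.047)], [Z(face(d,th,0)) for d in(.09,)])
E
```

```text
0 pivot [368. 647.]
0.5 tip [214. 339.] slvB [271. 454.] slvA [322. 554.]
0.55 tip [216. 328.] slvB [273. 447.] slvA [323. 552.]
0.6 tip [219. 318.] slvB [275. 442.] slvA [324. 549.]
0.65 tip [223. 309.] slvB [278. 436.] slvA [325. 547.]
0.001 pivot [364. 647.]
0.5 tip [210. 339.] slvB [267. 454.] slvA [318. 554.]
0.55 tip [212. 328.] slvB [269. 447.] slvA [319. 552.]
0.6 tip [215. 318.] slvB [271. 441.] slvA [320. 549.]
0.65 tip [219. 309.] slvB [274. 436.] slvA [321. 547.]
0.002 pivot [360. 647.]
0.5 tip [206. 339.] slvB [263. 453.] slvA [313. 554.]
0.55 tip [208. 328.] slvB [265. 447.] slvA [314. 551.]
0.6 tip [211. 318.] slvB [267. 441.] slvA [316. 549.]
0.65 tip [215. 308.] slvB [269. 436.] slvA [317. 547.]
1.26 [array([209., 235.]), array([205., 289.]), array([200., 359.])] [array([194., 271.])]
1.28 [array([207., 231.]), array([203., 286.]), array([199., 357.])] [array([192., 269.])]
1.3 [array([205., 227.]), array([202., 283.]), array([198., 356.])] [array([191., 266.])]
```

Call:
arm_command --motion '[{"x": 0,"y": 0.02,"z": 0.028,"roll": 0,"fingers": 0.45},{"x": 0,"y": 0.02,"z": 0.028,"roll": 0,"fingers": 0.45},{"x": 0.01,"y": 0.01,"z": 0.028,"roll": 0,"fingers": 0.45},{"x": 0.03,"y": 0,"z": 0.028,"roll": 0,"fingers": 0.45},{"x": 0.03,"y": 0,"z": 0,"roll": 0,"fingers": 0.45},{"x": 0.02,"y": 0,"z": 0,"roll": 0,"fingers": 0.45},{"x": 0,"y": 0,"z": 0,"roll": 0,"fingers": 0.45}]'

```text
clock: 13.58
eef_pos: [0.6343, 0.0491, 0.156]
tool_rot: [0.101, 0.698, -0.075, 0.705]
ft_force: [-0.6, -0.1, -0.4]
grip_width: 0.0384
```

```bash
python3 - <<'E'
from h import *
o,M=st(); print((M.T@ex).round(3)); to(W(-.0295,.1166,.092))
E
```

```text
t 13.58 tcp [0.6343 0.0491 0.156 ] W [-0.014   0.1206  0.156 ] F [-0.6 -0.1 -0.4] g 0.0384 q6 [0.06 0.54 0.25 1.26 0.03 0.31]
yaw of tool y rel washer x 1.5626
[0.006 0.008 1.   ]
t 13.58 tcp [0.6343 0.0491 0.156 ] W [-0.014   0.1206  0.156 ] F [-0.6 -0.1 -0.4] g 0.0384 q6 [0.06 0.54 0.25 1.26 0.03 0.31]
yaw of tool y rel washer x 1.5626
tool shift [ 0.0638 -0.0064 -0.0158]
```

Call:
arm_command --motion '[{"x": 0.01,"y": -0.006,"z": -0.016,"roll": 0.008,"fingers": 0.45},{"x": 0.02,"y": 0,"z": 0,"roll": 0,"fingers": 0.45},{"x": 0.02,"y": 0,"z": 0,"roll": 0,"fingers": 0.45},{"x": 0.01,"y": 0,"z": 0,"roll": 0,"fingers": 0.45},{"x": 0,"y": 0,"z": 0,"roll": 0,"fingers": 0.45}]'

```text
clock: 14.0
eef_pos: [0.6275, 0.0496, 0.0995]
tool_rot: [0.105, 0.692, -0.078, 0.71]
ft_force: [0.2, 0.7, 0.1]
grip_width: 0.0384
```

```bash
python3 - <<'E'
from h import *
o,M=st(); print((M.T@ex).round(3)); to(W(-.0295,.1166,.092)); snap('wrist','w17')
E
```

```text
t 14.0 tcp [0.6275 0.0496 0.0995] W [-0.0208  0.1194  0.0995] F [0.2 0.7 0.1] g 0.0384 q6 [0.06 0.55 0.12 1.11 0.03 0.32]
yaw of tool y rel washer x 1.5536
[0.02  0.017 1.   ]
t 14.0 tcp [0.6275 0.0496 0.0995] W [-0.0208  0.1194  0.0995] F [0.2 0.7 0.1] g 0.0384 q6 [0.06 0.55 0.12 1.11 0.03 0.32]
yaw of tool y rel washer x 1.5536
tool shift [ 0.0072 -0.0032 -0.0088]
```

View pics/w17.png

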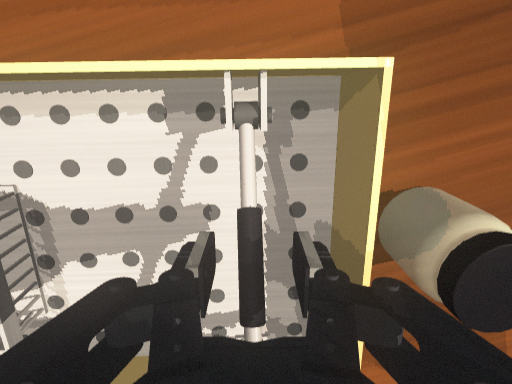

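Call:
arm_command --motion '[{"x": 0.004,"y": -0.003,"z": -0.005,"roll": -0.017,"fingers": 0.45},{"x": 0.003,"y": 0,"z": 0,"roll": 0,"fingers": 0.45},{"x": 0,"y": 0,"z": 0,"roll": 0,"fingers": 0},{"x": 0,"y": 0,"z": 0,"roll": 0,"fingers": 0},{"x": 0,"y": 0,"z": 0,"roll": 0,"fingers": 0},{"x": 0,"y": 0,"z": 0,"roll": 0,"fingers": 0}]'

```text
clock: 14.55
eef_pos: [0.6264, 0.0482, 0.0992]
tool_rot: [0.098, 0.689, -0.071, 0.715]
ft_force: [0.4, -0.4, -3.1]
grip_width: 0.0094
```

```bash
python3 - <<'E'
from h import *
o,M=st(); print((M.T@ex).round(3)); S=snap('side','s18'); a=cv2.imread('pics/s18.png')[80:210,180:290]; cv2.imwrite('pics/s18z.png',cv2.resize(a,None,fx=6,fy=6,interpolation=cv2.INTER_CUBIC))
E
```

```text
t 14.55 tcp [0.6264 0.0482 0.0992] W [-0.0215  0.1178  0.0992] F [ 0.4 -0.4 -3.1] g 0.0094 q6 [0.06 0.54 0.1  1.09 0.03 0.3 ]
yaw of tool y rel washer x 1.5736
[ 0.031 -0.003  1.   ]
```

View pics/s18z.png

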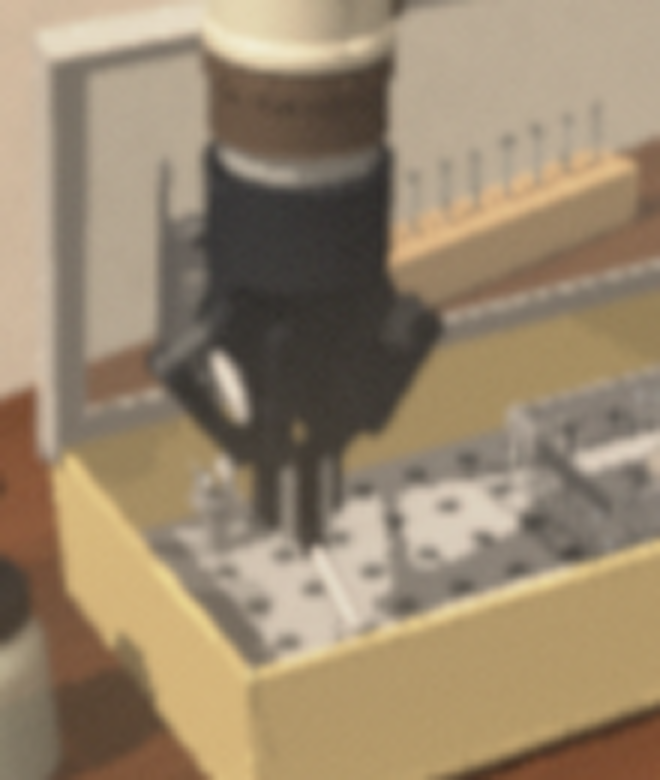

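Call:
arm_command --motion '[{"x": -0.004,"y": 0,"z": -0.002,"roll": 0,"fingers": 0},{"x": -0.003,"y": 0,"z": -0.002,"roll": 0,"fingers": 0},{"x": 0,"y": 0,"z": 0,"roll": 0,"fingers": 0}]'

```text
clock: 14.85
eef_pos: [0.6205, 0.0495, 0.1047]
tool_rot: [0.098, 0.691, -0.07, 0.713]
ft_force: [-0.7, 0.1, 0.7]
grip_width: 0.0091
```

```bash
python3 - <<'E'
from h import *
o,M=st(); print((M.T@ex).round(3))
E
```

```text
t 14.85 tcp [0.6205 0.0495 0.1047] W [-0.0276  0.1177  0.1047] F [-0.7  0.1  0.7] g 0.0091 q6 [0.06 0.53 0.09 1.1  0.03 0.3 ]
yaw of tool y rel washer x 1.5755
[ 0.027 -0.005  1.   ]
```

Call:
arm_command --motion '[{"x": 0,"y": 0,"z": 0,"roll": 0,"fingers": 0.45},{"x": 0,"y": 0,"z": 0,"roll": 0,"fingers": 0.45},{"x": -0.03,"y": 0,"z": 0,"roll": 0,"fingers": 0.45},{"x": -0.035,"y": 0,"z": -0.01,"roll": 0,"fingers": 0.45},{"x": -0.035,"y": 0,"z": -0.02,"roll": 0,"fingers": 0.45},{"x": -0.035,"y": 0,"z": -0.03,"roll": 0,"fingers": 0.45},{"x": 0,"y": -0.02,"z": -0.03,"roll": 0,"fingers": 0.45},{"x": 0,"y": -0.03,"z": -0.03,"roll": 0,"fingers": 0.45}]'

```text
clock: 15.52
eef_pos: [0.4938, 0.0261, 0.2386]
tool_rot: [0.099, 0.687, -0.069, 0.717]
ft_force: [0.3, 0.1, 0.1]
grip_width: 0.0381
```

```bash
python3 - <<'E'
from h import *
import pickle
o,M=st();S=snap('side','s19');pickle.dump((S,o),open('c19.pkl','wb'))
a=cv2.imread('pics/s19.png')[80:210,180:290]; cv2.imwrite('pics/s19z.png',cv2.resize(a,None,fx=6,fy=6,interpolation=cv2.INTER_CUBIC))
E
```

```text
t 15.52 tcp [0.4938 0.0261 0.2386] W [-0.145   0.0646  0.2386] F [0.3 0.1 0.1] g 0.0381 q6 [ 0.03  0.19 -0.04  1.29  0.03  0.27]
yaw of tool y rel washer x 1.5741
```

View pics/s19z.png

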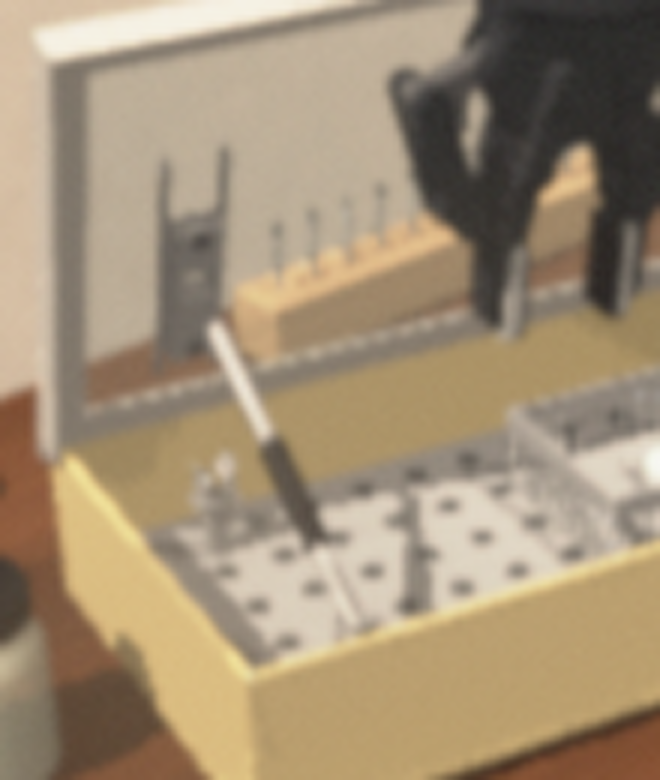

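Call:
arm_command --motion '[{"x": 0,"y": 0,"z": 0,"roll": 0.125,"fingers": 0.28},{"x": 0,"y": 0,"z": 0,"roll": 0.125,"fingers": 0.28},{"x": 0,"y": 0,"z": 0,"roll": 0.125,"fingers": 0.28},{"x": 0,"y": 0,"z": 0,"roll": 0.125,"fingers": 0.28},{"x": 0,"y": 0,"z": 0,"roll": 0.125,"fingers": 0.28},{"x": 0,"y": 0,"z": 0,"roll": 0.125,"fingers": 0.28},{"x": 0,"y": 0,"z": 0,"roll": 0.125,"fingers": 0.28},{"x": 0,"y": 0,"z": 0,"roll": 0.125,"fingers": 0.28},{"x": 0,"y": 0,"z": 0,"roll": 0.125,"fingers": 0.28},{"x": 0,"y": 0,"z": 0,"roll": 0.125,"fingers": 0.28},{"x": 0,"y": 0,"z": 0,"roll": 0.125,"fingers": 0.28},{"x": 0,"y": 0,"z": 0,"roll": 0.125,"fingers": 0.28},{"x": 0,"y": 0,"z": 0,"roll": 0.074,"fingers": 0.28},{"x": -0.035,"y": 0,"z": 0.02,"roll": 0,"fingers": 0.28},{"x": -0.035,"y": 0,"z": 0.02,"roll": 0,"fingers": 0.28},{"x": -0.035,"y": 0,"z": 0.02,"roll": 0,"fingers": 0.28},{"x": -0.035,"y": 0,"z": 0,"roll": 0,"fingers": 0.28},{"x": 0,"y": 0,"z": 0,"roll": 0,"fingers": 0.28}]'

```text
clock: 17.07
eef_pos: [0.4576, -0.0465, 0.3904]
tool_rot: [0.583, 0.427, -0.539, 0.432]
ft_force: [0.4, 0.3, 0.2]
grip_width: 0.0234
```

```bash
python3 - <<'E'
from h import *
o,M=st(); print((M.T@ex).round(3)); to(W(.033,.002,.375))
E
```

```text
t 17.07 tcp [ 0.4576 -0.0465  0.3904] W [-0.1628 -0.0145  0.3904] F [0.4 0.3 0.2] g 0.0234 q6 [-0.13  0.11  0.25  1.66  0.04  1.71]
yaw of tool y rel washer x -0.0227
[ 0.044  0.999 -0.021]
t 17.07 tcp [ 0.4576 -0.0465  0.3904] W [-0.1628 -0.0145  0.3904] F [0.4 0.3 0.2] g 0.0234 q6 [-0.13  0.11  0.25  1.66  0.04  1.71]
yaw of tool y rel washer x -0.0227
tool shift [ 0.0247  0.1945 -0.0199]
```

Call:
arm_command --motion '[{"x": 0.001,"y": 0.022,"z": -0.006,"roll": -0.023,"fingers": 0.28},{"x": 0.001,"y": 0.024,"z": -0.006,"roll": 0,"fingers": 0.28},{"x": 0.001,"y": 0.024,"z": -0.004,"roll": 0,"fingers": 0.28},{"x": 0.001,"y": 0.024,"z": 0,"roll": 0,"fingers": 0.28},{"x": 0.001,"y": 0.024,"z": 0,"roll": 0,"fingers": 0.28},{"x": 0.001,"y": 0.024,"z": 0,"roll": 0,"fingers": 0.28},{"x": 0.001,"y": 0.022,"z": 0,"roll": 0,"fingers": 0.28},{"x": 0.001,"y": 0.018,"z": 0,"roll": 0,"fingers": 0.28},{"x": 0,"y": 0,"z": 0,"roll": 0,"fingers": 0.28}]'

```text
clock: 17.82
eef_pos: [0.6471, -0.0783, 0.4023]
tool_rot: [0.585, 0.426, -0.53, 0.442]
ft_force: [-0.3, 0.4, -1.1]
grip_width: 0.0237
```

```bash
python3 - <<'E'
from h import *
o,M=st(); print((M.T@ex).round(3)); to(W(.033,.002,.333));snap('wrist','w20');snap('side','s20')
E
```

```text
t 17.82 tcp [ 0.6471 -0.0783  0.4023] W [ 2.880e-02 -1.000e-04  4.023e-01] F [-0.3  0.4 -1.1] g 0.0237 q6 [-0.14  0.55  0.92  1.86  0.04  1.68]
yaw of tool y rel washer x -0.0082
[ 0.066  0.998 -0.005]
t 17.82 tcp [ 0.6471 -0.0783  0.4023] W [ 2.880e-02 -1.000e-04  4.023e-01] F [-0.3  0.4 -1.1] g 0.0237 q6 [-0.14  0.55  0.92  1.86  0.04  1.68]
yaw of tool y rel washer x -0.0082
tool shift [ 0.0694 -0.0004  0.0011]
```

View pics/w20.png

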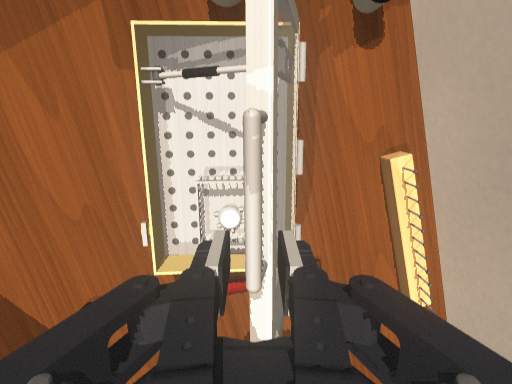

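```bash
python3 - <<'E'
from h import *
c=camera('wrist')
for p in [(254,115),(254,285)]: print(inW(onz(c,p,.345)).round(4))
E
```

```text
[0.0306 0.0632 0.345 ]
[ 0.0297 -0.0561  0.345 ]
```

Call:
arm_command --motion '[{"x": 0.015,"y": -0.002,"z": -0.003,"roll": -0.008,"fingers": 0.28},{"x": 0.02,"y": 0,"z": 0,"roll": 0,"fingers": 0.28},{"x": 0.01,"y": 0,"z": 0,"roll": 0,"fingers": 0.28},{"x": 0,"y": 0,"z": 0,"roll": 0,"fingers": 0.28}]'

```text
clock: 18.3
eef_pos: [0.6427, -0.0715, 0.3649]
tool_rot: [0.586, 0.425, -0.526, 0.447]
ft_force: [0.3, 0.6, 0.3]
grip_width: 0.0245
```

```bash
python3 - <<'E'
from h import *
o,M=st(); print((M.T@ex).round(3)); to(W(.031,.003,.333));c=snap('wrist','w21')
E
```

```text
t 18.3 tcp [ 0.6427 -0.0715  0.3649] W [0.023  0.0055 0.3649] F [0.3 0.6 0.3] g 0.0245 q6 [-0.13  0.49  0.71  1.71  0.04  1.68]
yaw of tool y rel washer x 0.0004
[0.076 0.997 0.004]
t 18.3 tcp [ 0.6427 -0.0715  0.3649] W [0.023  0.0055 0.3649] F [0.3 0.6 0.3] g 0.0245 q6 [-0.13  0.49  0.71  1.71  0.04  1.68]
yaw of tool y rel washer x 0.0004
tool shift [0.0323 0.0056 0.004 ]
```

View pics/w21.png

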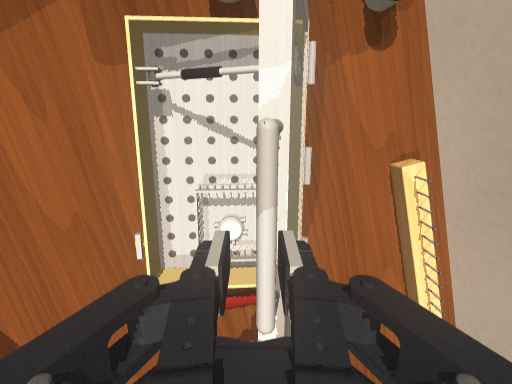

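Call:
arm_command --motion '[{"x": 0,"y": 0.006,"z": 0.002,"roll": 0,"fingers": 0.28},{"x": 0,"y": 0,"z": 0,"roll": 0,"fingers": 0.28},{"x": 0.008,"y": 0,"z": 0,"roll": 0,"fingers": 0.28}]'

```text
clock: 18.6
eef_pos: [0.6485, -0.0747, 0.3655]
tool_rot: [0.588, 0.423, -0.523, 0.45]
ft_force: [0.1, 0.3, 0.8]
grip_width: 0.0239
```

```bash
python3 - <<'E'
from h import *
to(W(.031,.003,.333));c=snap('wrist','w22')
for p in [(256,125)]: print(inW(onz(c,p,.345)).round(4))
E
```

```text
t 18.6 tcp [ 0.6485 -0.0747  0.3655] W [0.0293 0.0038 0.3655] F [0.1 0.3 0.8] g 0.0239 q6 [-0.13  0.5   0.72  1.7   0.04  1.68]
yaw of tool y rel washer x 0.0004
tool shift [ 0.0325 -0.0012  0.0024]
[0.0319 0.0621 0.345 ]
```

View pics/w22.png

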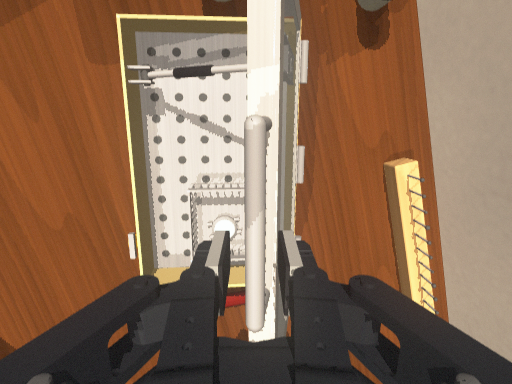

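Call:
arm_command --motion '[{"x": 0.012,"y": 0,"z": 0,"roll": 0,"fingers": 0.28},{"x": 0.011,"y": 0,"z": 0,"roll": 0,"fingers": 0.28},{"x": 0.008,"y": 0,"z": 0,"roll": 0,"fingers": 0.28},{"x": 0,"y": 0,"z": 0,"roll": 0,"fingers": 0.28}]'

```text
clock: 18.98
eef_pos: [0.6519, -0.0742, 0.3308]
tool_rot: [0.588, 0.423, -0.523, 0.449]
ft_force: [-0.4, -0.3, -1.2]
grip_width: 0.0245
```

```bash
python3 - <<'E'
from h import *
to(W(.031,.003,.333));c=snap('wrist','w23')
E
```

```text
t 18.98 tcp [ 0.6519 -0.0742  0.3308] W [0.0325 0.0051 0.3308] F [-0.4 -0.3 -1.2] g 0.0245 q6 [-0.13  0.49  0.62  1.61  0.04  1.68]
yaw of tool y rel washer x -0.0002
tool shift [-0.0024 -0.0013  0.002 ]
```

View pics/w23.png

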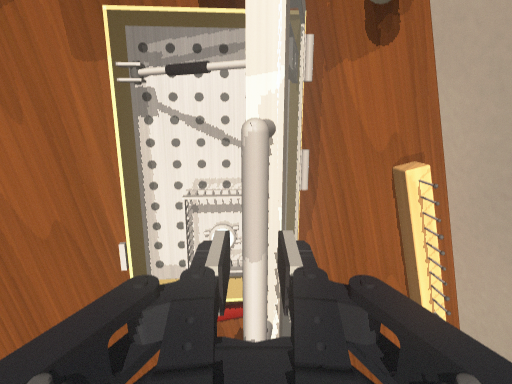

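Bar sits centred between the pads. Close.

Call:
arm_command --motion '[{"x": 0,"y": 0,"z": 0,"roll": 0,"fingers": 0},{"x": 0,"y": 0,"z": 0,"roll": 0,"fingers": 0},{"x": 0,"y": 0,"z": 0,"roll": 0,"fingers": 0}]'

```text
clock: 19.28
eef_pos: [0.6519, -0.0742, 0.3321]
tool_rot: [0.588, 0.423, -0.523, 0.45]
ft_force: [0.5, -0.4, -2.6]
grip_width: 0.0098
```

```bash
python3 - <<'E'
from h import *
o,M=st();print((M.T@ex).round(3),(M.T@[0,0,1]).round(3))
E
```

```text
t 19.28 tcp [ 0.6519 -0.0742  0.3321] W [0.0326 0.005  0.3321] F [ 0.5 -0.4 -2.6] g 0.0098 q6 [-0.13  0.49  0.62  1.61  0.04  1.68]
yaw of tool y rel washer x -0.0002
[0.086 0.996 0.004] [-0.995  0.086 -0.049]
```

Call:
arm_command --motion '[{"x": 0.0022,"y": -0.01,"z": 0,"roll": 0,"fingers": 0},{"x": 0.0027,"y": -0.0099,"z": 0,"roll": 0,"fingers": 0},{"x": 0.003,"y": -0.0098,"z": 0,"roll": 0,"fingers": 0},{"x": 0.0034,"y": -0.0096,"z": 0,"roll": 0,"fingers": 0}]'

```text
clock: 19.62
eef_pos: [0.62, -0.0663, 0.3199]
tool_rot: [0.591, 0.418, -0.52, 0.453]
ft_force: [1.9, -1.5, -1.9]
grip_width: 0.0096
```

```bash
python3 - <<'E'
from h import *
o,M=st();print((M.T@ex).round(3),(M.T@[0,0,1]).round(3))
g=o['eef_pos']-M[:,0]*.0134; w=inW(g); print('bar',w.round(4),'th',[np.arctan2(w[2]-.095,hx-w[0]).round(3)+.0195 for hx in(.105,.107,.1085)])
snap('side','s24');a=cv2.imread('pics/s24.png')[60:210,180:310]; cv2.imwrite('pics/s24z.png',cv2.resize(a,None,fx=5,fy=5,interpolation=cv2.INTER_CUBIC))
E
```

```text
t 19.62 tcp [ 0.62   -0.0663  0.3199] W [-3.000e-04  5.100e-03  3.199e-01] F [ 1.9 -1.5 -1.9] g 0.0096 q6 [-0.12  0.4   0.44  1.51  0.04  1.69]
yaw of tool y rel washer x -0.0013
[0.1   0.995 0.004] [-0.994  0.1   -0.048]
bar [-0.0017  0.0044  0.3332] th [np.float64(1.1695), np.float64(1.1625), np.float64(1.1575)]
```

View pics/s24z.png

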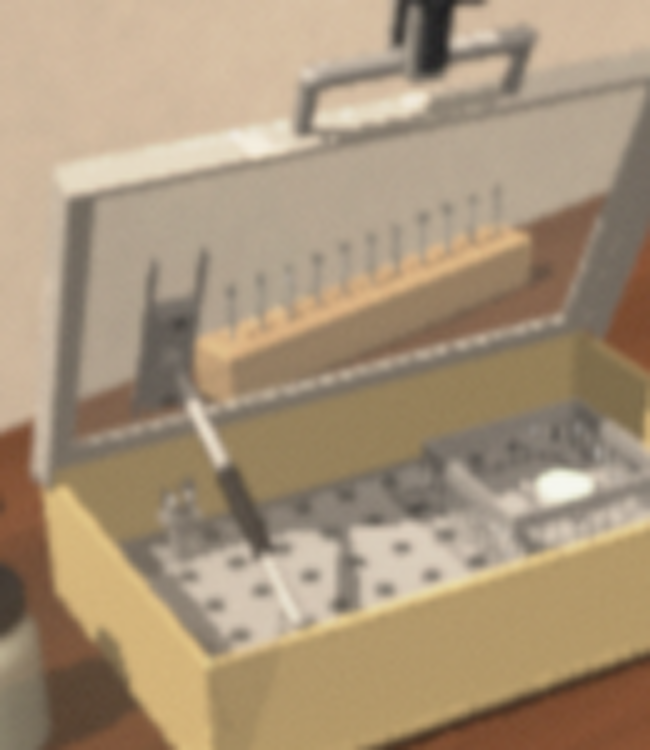

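Call:
arm_command --motion '[{"x": 0.002,"y": -0.006,"z": 0,"roll": 0,"fingers": 0},{"x": 0.0022,"y": -0.006,"z": 0,"roll": 0,"fingers": 0},{"x": 0.0024,"y": -0.0058,"z": 0,"roll": 0,"fingers": 0}]'

```text
clock: 19.92
eef_pos: [0.6053, -0.0627, 0.3127]
tool_rot: [0.592, 0.416, -0.519, 0.455]
ft_force: [1.1, 0.0, -0.2]
grip_width: 0.0089
```

```bash
cat >> h.py <<'E'
def lid2(n):
    o,M=st();print((M.T@ex).round(3),(M.T@[0,0,1]).round(3))
    g=o['eef_pos']-M[:,0]*.0134; w=inW(g); print('bar',w.round(4),'th',[(np.arctan2(w[2]-.095,hx-w[0])+.0195).round(3) for hx in(.105,.107,.1085)], 'r',np.hypot(w[2]-.095,.107-w[0]).round(4))
    snap('side',n);a=cv2.imread(f'pics/{n}.png')[100:200,180:290]; cv2.imwrite(f'pics/{n}z.png',cv2.resize(a,None,fx=6,fy=6,interpolation=cv2.INTER_CUBIC))
E
python3 -c "
from h import *
lid2('s25')"
```

```text
t 19.92 tcp [ 0.6053 -0.0627  0.3127] W [-0.0155  0.005   0.3127] F [ 1.1  0.  -0.2] g 0.0089 q6 [-0.12  0.36  0.36  1.47  0.03  1.69]
yaw of tool y rel washer x -0.0016
[0.108 0.994 0.004] [-0.993  0.108 -0.048]
bar [-0.0169  0.0044  0.326 ] th [np.float64(1.105), np.float64(1.098), np.float64(1.093)] r 0.2621
```

View pics/s25z.png

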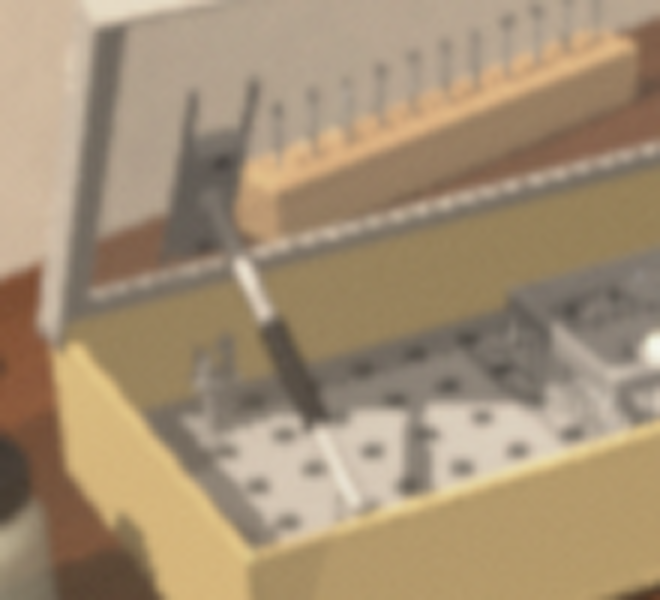

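Call:
arm_command --motion '[{"x": 0.004,"y": -0.003,"z": 0,"roll": 0,"fingers": 0},{"x": 0.004,"y": -0.004,"z": 0,"roll": 0,"fingers": 0}]'

```text
clock: 20.13
eef_pos: [0.598, -0.061, 0.3083]
tool_rot: [0.593, 0.415, -0.518, 0.456]
ft_force: [-1.2, -0.5, 5.5]
grip_width: 0.0091
```

```bash
python3 -c "
from h import *
lid2('s26'); snap('wrist','w26')"
```

```text
t 20.13 tcp [ 0.598  -0.061   0.3083] W [-0.023   0.005   0.3083] F [-1.2 -0.5  5.5] g 0.0091 q6 [-0.12  0.34  0.33  1.44  0.03  1.69]
yaw of tool y rel washer x -0.0019
[0.111 0.994 0.003] [-0.993  0.111 -0.048]
bar [-0.0245  0.0044  0.3216] th [np.float64(1.071), np.float64(1.065), np.float64(1.06)] r 0.2619
```

View pics/s26z.png

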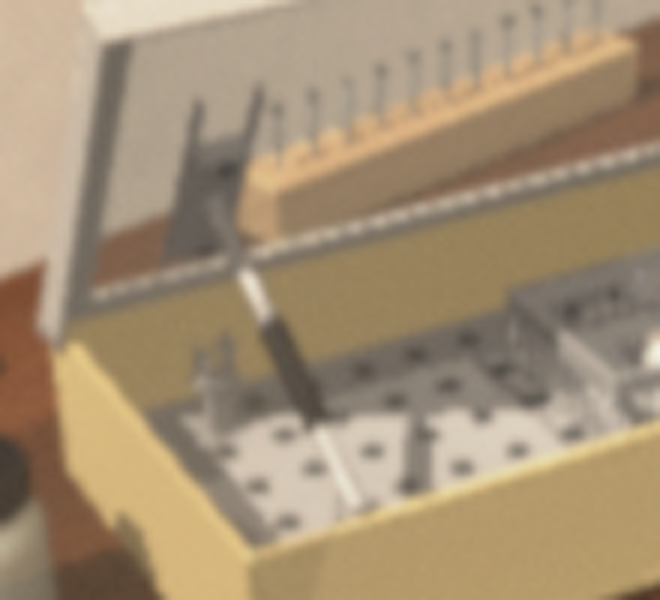

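View pics/w26.png

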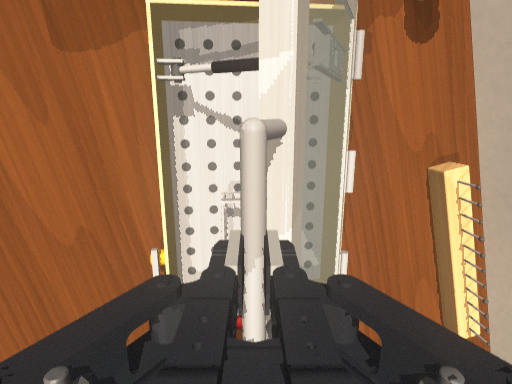

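Call:
arm_command --motion '[{"x": 0.004,"y": -0.005,"z": 0,"roll": 0,"fingers": 0},{"x": 0.004,"y": -0.005,"z": 0,"roll": 0,"fingers": 0}]'

```text
clock: 20.4
eef_pos: [0.59, -0.0589, 0.3031]
tool_rot: [0.594, 0.413, -0.516, 0.458]
ft_force: [-1.5, -1.1, 5.5]
grip_width: 0.0094
```

```bash
python3 -c "
from h import *
lid2('s27'); snap('wrist','w27')
a=cv2.imread('pics/w27.png')[0:110,150:370]; cv2.imwrite('pics/w27z.png',cv2.resize(a,None,fx=3.6,fy=3.6,interpolation=cv2.INTER_CUBIC))"
```

```text
t 20.4 tcp [ 0.59   -0.0589  0.3031] W [-0.0313  0.0051  0.3031] F [-1.5 -1.1  5.5] g 0.0094 q6 [-0.12  0.31  0.28  1.41  0.03  1.7 ]
yaw of tool y rel washer x -0.0021
[0.117 0.993 0.003] [-0.992  0.117 -0.047]
bar [-0.0328  0.0044  0.3164] th [np.float64(1.033), np.float64(1.027), np.float64(1.022)] r 0.2619
```

View pics/s27z.png

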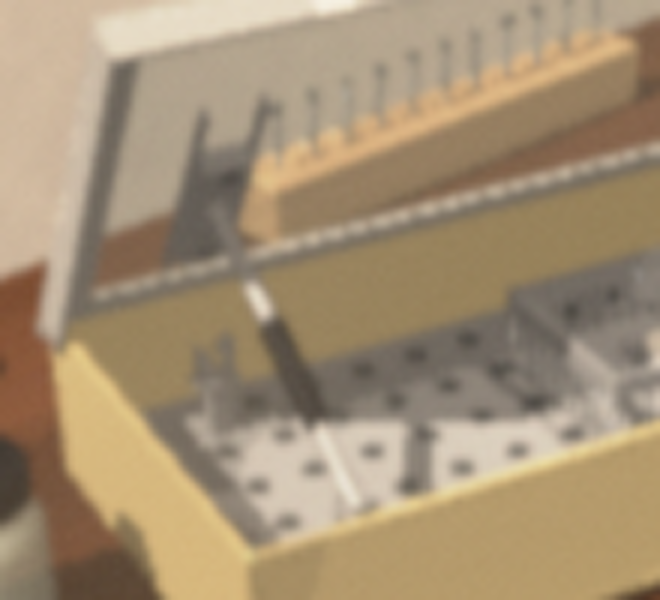

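View pics/w27z.png

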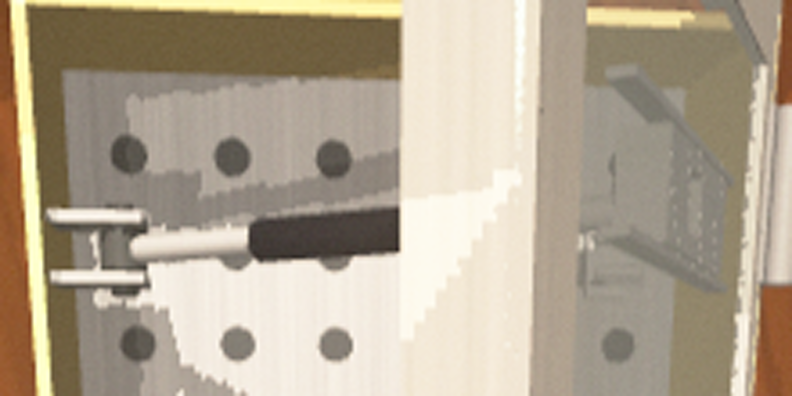

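Call:
arm_command --motion '[{"x": 0.0032,"y": -0.0055,"z": 0,"roll": 0,"fingers": 0},{"x": 0.0032,"y": -0.0055,"z": 0,"roll": 0,"fingers": 0}]'

```text
clock: 20.67
eef_pos: [0.5789, -0.0562, 0.2959]
tool_rot: [0.594, 0.413, -0.517, 0.457]
ft_force: [0.1, -1.6, 1.6]
grip_width: 0.0092
```

```bash
python3 -c "
from h import *
lid2('s28')"
```

```text
t 20.67 tcp [ 0.5789 -0.0562  0.2959] W [-0.0427  0.0051  0.2959] F [ 0.1 -1.6  1.6] g 0.0092 q6 [-0.11  0.29  0.23  1.39  0.03  1.7 ]
yaw of tool y rel washer x -0.0026
[0.116 0.993 0.003] [-0.992  0.116 -0.047]
bar [-0.0442  0.0044  0.3092] th [np.float64(0.982), np.float64(0.976), np.float64(0.971)] r 0.2622
```

View pics/s28z.png

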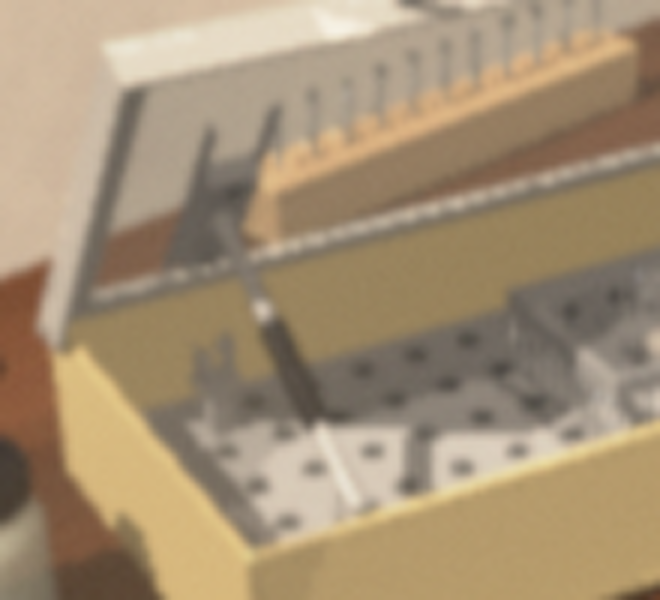

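Call:
arm_command --motion '[{"x": 0.0025,"y": -0.003,"z": 0,"roll": 0,"fingers": 0},{"x": 0.0025,"y": -0.003,"z": 0,"roll": 0,"fingers": 0}]'

```text
clock: 20.88
eef_pos: [0.5729, -0.0547, 0.2912]
tool_rot: [0.594, 0.412, -0.516, 0.458]
ft_force: [-0.2, -2.6, 9.1]
grip_width: 0.0093
```

```bash
python3 -c "
from h import *
lid2('s29')"
```

```text
t 20.88 tcp [ 0.5729 -0.0547  0.2912] W [-0.0489  0.0051  0.2912] F [-0.2 -2.6  9.1] g 0.0093 q6 [-0.11  0.28  0.2   1.37  0.03  1.7 ]
yaw of tool y rel washer x -0.0027
[0.119 0.993 0.003] [-0.992  0.119 -0.047]
bar [-0.0505  0.0044  0.3045] th [np.float64(0.952), np.float64(0.946), np.float64(0.941)] r 0.2621
```

View pics/s29z.png

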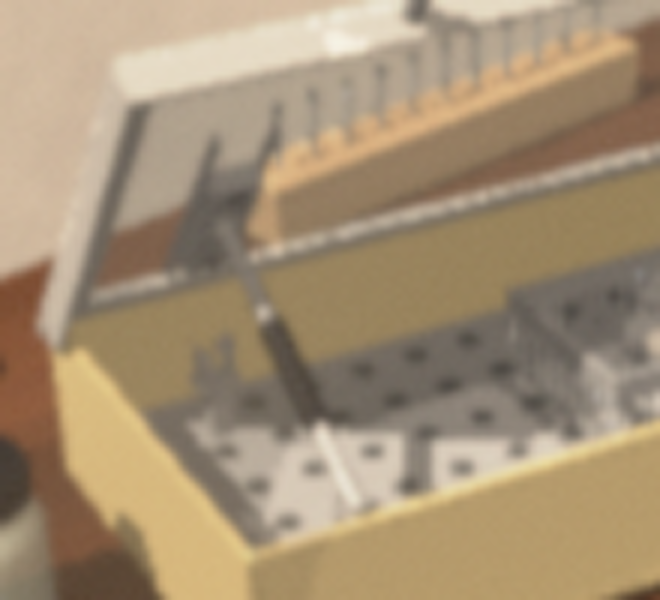

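Call:
arm_command --motion '[{"x": 0.002,"y": -0.002,"z": 0,"roll": 0,"fingers": 0},{"x": 0.002,"y": -0.002,"z": 0,"roll": 0,"fingers": 0}]'

```text
clock: 21.1
eef_pos: [0.5727, -0.0547, 0.291]
tool_rot: [0.597, 0.409, -0.513, 0.461]
ft_force: [0.2, -1.7, 7.2]
grip_width: 0.0092
```

```bash
python3 - <<'E'
from h import *
lid2('s30')
import pickle
S=camera('side')
FL=inW([.5502,.136,.0981])
def rot(p,t):
    x,y,z=p; u=.105-x; v=z-.095
    return W(.105-u*np.cos(t)+v*np.sin(t),y,.095+u*np.sin(t)+v*np.cos(t))
for t in (.9,.95,1.0,1.05): print(t,((proj(S,rot(FL,t))[0]+.5-[180,100])*6).round(0))
E
```

```text
t 21.1 tcp [ 0.5727 -0.0547  0.291 ] W [-0.0491  0.0051  0.291 ] F [ 0.2 -1.7  7.2] g 0.0092 q6 [-0.11  0.27  0.18  1.35  0.03  1.7 ]
yaw of tool y rel washer x -0.0033
[0.131 0.991 0.003] [-0.99   0.131 -0.047]
bar [-0.0508  0.0044  0.3042] th [np.float64(0.95), np.float64(0.944), np.float64(0.939)] r 0.2621
0.9 [122.  83.]
0.95 [112.  59.]
1.0 [101.  35.]
1.05 [90. 13.]
```

View pics/s30z.png

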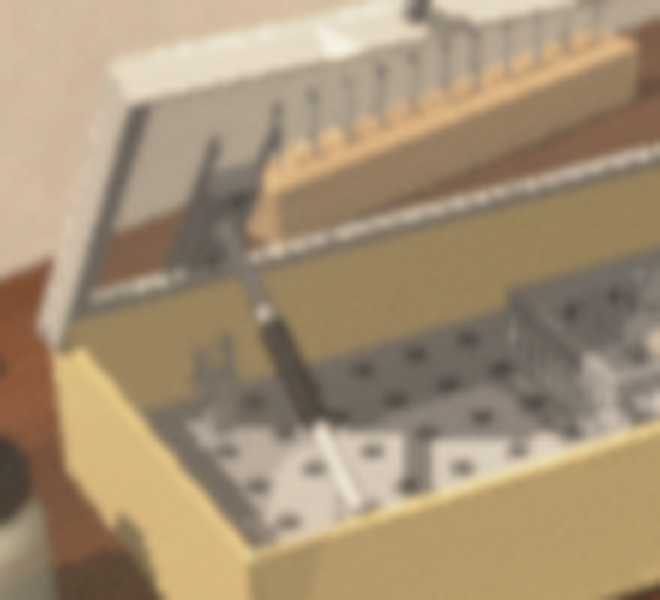

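Call:
arm_command --motion '[{"x": 0,"y": 0,"z": 0,"roll": 0,"fingers": 0.28},{"x": 0,"y": 0,"z": 0,"roll": 0,"fingers": 0.28}]'

```text
clock: 21.37
eef_pos: [0.5726, -0.0542, 0.2914]
tool_rot: [0.598, 0.409, -0.513, 0.461]
ft_force: [0.5, -0.4, -0.3]
grip_width: 0.0241
```

```bash
python3 -c "
from h import *
lid2('s31'); snap('wrist','w31')"
```

```text
t 21.37 tcp [ 0.5726 -0.0542  0.2914] W [-0.0492  0.0055  0.2914] F [ 0.5 -0.4 -0.3] g 0.0241 q6 [-0.11  0.26  0.18  1.35  0.03  1.7 ]
yaw of tool y rel washer x -0.0032
[0.132 0.991 0.003] [-0.99   0.132 -0.048]
bar [-0.051   0.0048  0.3046] th [np.float64(0.951), np.float64(0.944), np.float64(0.94)] r 0.2625
```

View pics/w31.png

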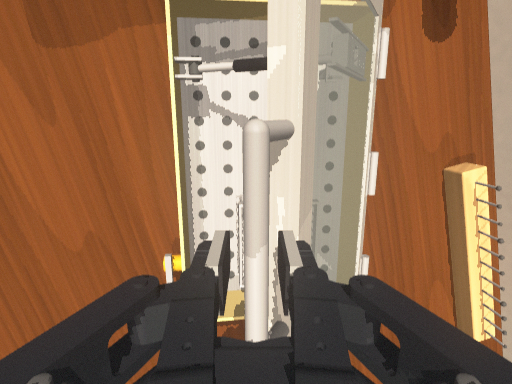

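View pics/s31z.png

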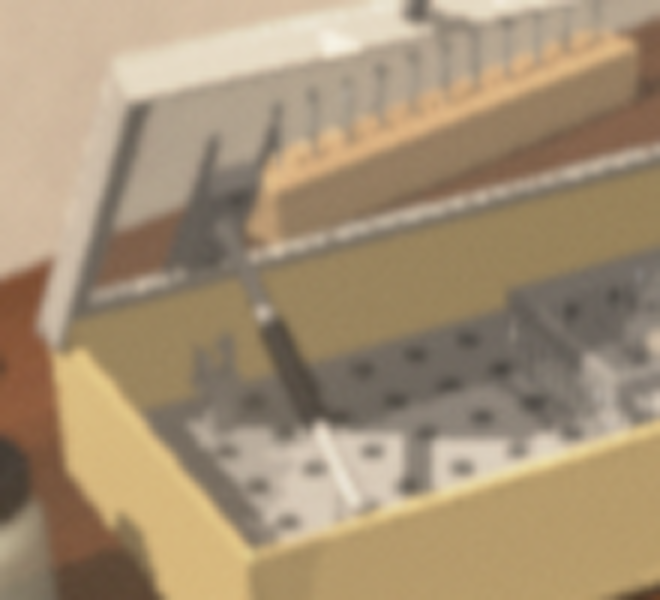

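Lid holds with open fingers and no force. Retreat straight up, then away towards the robot.

Call:
arm_command --motion '[{"x": -0.01,"y": 0.001,"z": 0,"roll": 0,"fingers": 0.28},{"x": -0.015,"y": 0.002,"z": 0,"roll": 0,"fingers": 0.28},{"x": -0.02,"y": 0.002,"z": 0,"roll": 0,"fingers": 0.28},{"x": -0.03,"y": 0,"z": 0,"roll": 0,"fingers": 0.28},{"x": -0.02,"y": -0.02,"z": 0,"roll": 0,"fingers": 0.28},{"x": 0,"y": -0.04,"z": 0,"roll": 0,"fingers": 0.28},{"x": 0,"y": -0.04,"z": 0,"roll": 0,"fingers": 0.28},{"x": 0,"y": -0.04,"z": 0,"roll": 0,"fingers": 0.28},{"x": 0,"y": 0,"z": 0,"roll": 0,"fingers": 0.28},{"x": 0,"y": 0,"z": 0,"roll": 0,"fingers": 0.28}]'

```text
clock: 22.3
eef_pos: [0.4181, -0.0197, 0.3588]
tool_rot: [0.59, 0.419, -0.52, 0.453]
ft_force: [0.4, -0.5, 1.1]
grip_width: 0.0241
```

```bash
python3 -c "
from h import *
lid2('s32');snap('top','t32')"
```

```text
t 22.3 tcp [ 0.4181 -0.0197  0.3588] W [-0.2076  0.002   0.3588] F [ 0.4 -0.5  1.1] g 0.0241 q6 [-0.07 -0.03  0.02  1.51  0.03  1.74]
yaw of tool y rel washer x -0.001
[0.1   0.995 0.004] [-0.994  0.1   -0.048]
bar [-0.2089  0.0014  0.3721] th [np.float64(0.743), np.float64(0.74), np.float64(0.737)] r 0.4202
```

View pics/s32z.png

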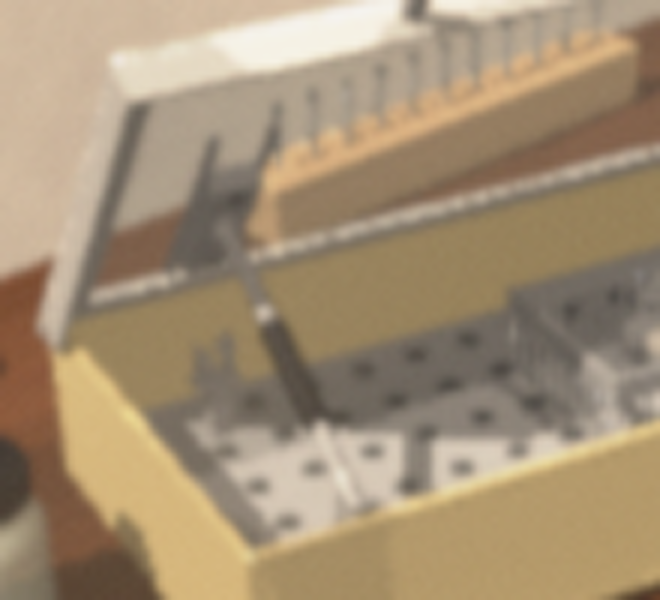

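View pics/s32.png

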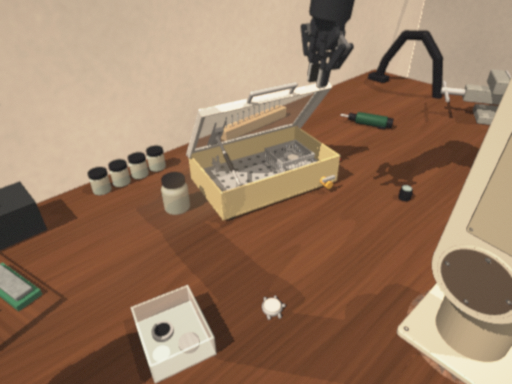

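View pics/t32.png

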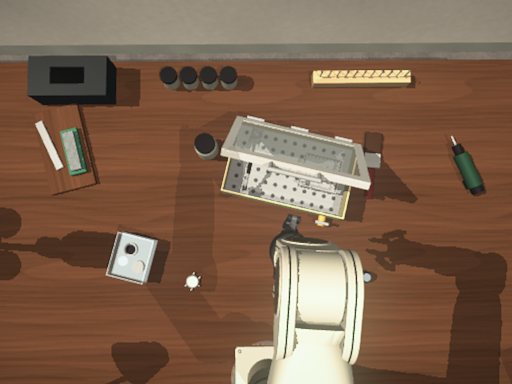

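The lid's corner has not moved: (112,62) in the zoomed side view, which matches 0.945 rad. The rod carries the lid and the arm is well clear, so I'm handing in.

```bash
python3 -c "
from h import *
job_done()"
```

```text
the job is handed in; nothing more can be done
```

The lid is propped on the rod and the job is handed in, at 22.3 s of the 72 s allowed.

**What I did:**
- I lifted the lid by its bar to about 1.28 rad, where it stayed up by itself.
- I pulled the rod out of its clip by the sleeve. It first stood at about 0.49 rad, so I gripped it again and raised it to about 0.58–0.60.
- I gripped the bar again and eased the lid down until it stopped on the rod.

**Last checks:**
- **Lid:** it went past the 1.07–1.12 rad it would hold on the catch's face and stopped at about 0.945 rad, by both the tool position and the side camera. The upward force was then 7–9 N, and further down-moves no longer moved it. It stayed there after I released it and backed away.
- **Rod:** it reads about 0.58 rad in the side view, and its end looks seated in the catch, though the slot itself is too small in the picture to see clearly.
- **Robot:** it is clear of everything, with only about 1 N of residual force.
- **Other things on the bench and in the tub:** in the last top and side views they look unmoved. The arm hides part of the scene in the top view.

**What disagreed:**
- The wrist camera placed the washer 3–5 mm from where the top and side cameras did.
- The bar's distance from the hinge came out as 262 mm instead of 256 mm while I lowered the lid, probably because the bar had slipped a few millimetres in the grip. This makes the tool-based lid angles good to about ±0.02 rad.
- One short side force of about 20 N showed up while I was pulling the rod out of its clip.

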